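# Refill the empty tilt-out bin with vial caps

### The arm

A 6-joint arm with a two-finger parallel gripper is mounted at the origin on the work surface. World frame = base frame: x ahead of the robot, y to its left, z up, the work surface at z = 0. Lengths are in m, angles in rad, forces in N, time in s.
With the tool pointing down it reaches from about 0.275 to 0.725 m from the base axis. Payload 5.6 kg.
Tool frame: the origin (TCP) lies on the centre line of the jaws, within the pads' length; the fingertips stand 22 mm ahead of it and the grasp point (between the pads) lies 3 mm ahead of it; x points along the fingers, y is the direction in which the jaws open and shut, and the axes are right-handed (so a half turn about x gives the same grasp; the last joint's range is limited). The gripper opens to 85 mm and grips with 20 to 120 N. Pads are 22 mm wide; open, the fingers measure 114 mm over their backs; the gripper's body (76 mm by 85 mm) begins 54 mm behind the grasp point. The pads swing forward as they close: fully open they stand 13 mm farther back than shut.
Start: joints at [1.475, 0.255, 0.108, 0, -1.424, -0.285], TCP at [0.204, 0.511, 0.253] pointing down, gripper open.
Joint ranges: [-2.95, 2.95], [-1.21, 1.97], [-1.09, 1.5], [-2.87, 1.71], [-2.94, -0.07], [-3.05, 3.05]. Speed limits (rad/s): [2.57, 2.57, 3.14, 3.14, 3.14, 3.14].

### API

Orientations are given as a unit quaternion [x, y, z, w].
In Python, from station import bot, snapshot gives the robot as it stands.
- The arm moves only by the tool servo_tool, never from a script. Its argument "deltas" is a list of rows, each a list of 6 numbers: the shift along the tool's x, y, z in m, then the turn, a rotation vector about the tool's x, y, z in degrees. In form: [[tx, ty, tz, rx, ry, rz], ...]. A call has 1 to 5 rows; each row shifts and turns the commanded pose from where the row before left it, along the tool's axes as they then stand; what a row does not reach is not made up. A row lasts 1/10 s, in which the tool goes at most 50 mm and 8.59 degrees, less where a joint would pass 70% of its speed; a pose out of reach is approached as far as the arm can. A call with a gripper value outside its range is refused whole. "fingers" is the closure, from 0 (fully open) to 1 (shut), set as the call begins (left out, the last holds). The fingers move at their own pace and stop on an object; "grip_force" is the grip in N (left out, the last holds). Time passes only in rows, so rows that do not move let the fingers close. It gives the time, the measured TCP pose, the force and the opening at its end, in the units of the state.
- bot.observe(): the state, without advancing time (a new reading comes with each control period).
- snapshot(name): name is "side" or "top" or "wrist"; returns a dict with "color" (420x560x3 uint8, red, green, blue), "range_z" (420x560 float32, m along the optical axis (not along the pixel's ray), 0 where there is no reading), "fov_y" (degrees; the focal length in pixels is half the picture's height over the tangent of half this angle, whatever the lens; pixels are square), "cx", "cy" (the principal point, pixels), "camera_from_world" (4x4, takes a point from world to camera coordinates); the wrist camera has in their place "tool_from_camera" (4x4, takes a point from camera to tool coordinates, whose origin is the TCP and whose axes are the tool frame's). Camera axes: x right, y up, looking along -z (the intrinsics and any distortion apply to the point x, -y, -z); pixel columns grow to the right and rows downward; lengths in m; the calibration is good to about 2 mm. A picture is of the moment at which its call begins: read the wrist's pose just before it.
- bot.sign_off(): hands the job in, once; it reports no verdict.
The state is a dict: "clock": time; "joint_pos": joint angles; "dq": joint speeds; "joint_efforts": joint torques, N m; "tool_pos": TCP position; "tcp_rot": TCP orientation; "ft_force": force on the tool from outside, world axes, zero at the start; "ft_torque": the same for the moment, N m; "finger_gap": opening from 0.0 (shut) to 1.0 (fully open).
Only numpy, scipy, OpenCV 4.12 (cv2) and the standard library are available. Lean on these libraries where they do the work, as an engineer would, in place of code of your own. Each camera call takes 0.05 s, during which the arm holds its last target.

### The job

Refill the empty tilt-out bin: pull it open to its stop, then pour all six caps from the scoop into it while it stands open. Lay the empty scoop flat on the counter again and push the bin fully shut, leaving the other two bins shut and everything else on the counter where it stands.

Things in the scene. Friction and masses are not known exactly. Their poses are not given: they have to be found in the camera images.
- cap_bin (a joint): Opening angle (rad) of the EMPTY tilt-out bin, 0.36 kg: 0 shut, 0.70 tilted out against its stop. It is hinged along the foot of its front and tips out towards the side that its front faces. It tips over centre: by its own weight it swings shut from below about 0.4 and swings on to its stop, where it stays, from beyond about 0.55. A few newtons on the handle move it.
- cap_bin_handle (a point): Middle of the empty bin's handle: a level round steel bar, 11 mm thick, 80 mm long, along the top of the front; its centre line is 35 mm off the front (29 mm of finger room behind it) and in the bin's axes 41 mm before and 175 mm above the hinge. Axes turn with the bin: x into the bin, y along the bar, z up the front. 203 mm above the counter shut; at the stop 135 mm, and 103 mm farther forward.
- cap_bin_hinge (a point): The empty bin's hinge axis (along y), 28 mm above the counter, at the middle of the foot of its front; axes as the handle's. The front panel stands 1 to 6 mm before this axis, 124 mm wide, 183 mm high, its top 4 mm under the rack's top when shut; the other two fronts are in line with it.
- cap_bin_in (a point): Centre of the empty bin's inner floor, 58 mm behind the hinge line, 4 mm above it; same axes. Inside: 108 mm wide (y), 117 mm deep (x -59 to +58 mm). Front 183 mm high, back wall 118, sides 4 mm thick and 168 sloping to 118; open top. At the stop the mouth's front edge is 122 mm before the hinge line and 164 mm above the counter, its back edge 16 mm behind it and 195 mm up.
- bin_rack: The rack, fixed: three white modules with clear lids and backs in a row (130 mm pitch), each with a clear tilt-out bin. Origin under its middle on the counter; x from the fronts (x = -76 mm) to the back (+75), y along the row (404 mm); top 215 mm above the counter. The empty bin may be left, middle or right; the others' stock shows through.
- vial_bin (a joint): Opening angle of the neighbour bin that holds amber vials (rad), shut at 0; to be left shut.
- syringe_bin (a joint): Opening angle of the neighbour bin that holds violet oral syringes (rad), shut at 0; to be left shut.
- scoop: Steel scoop, 0.16 kg, flat on the counter left or right before the rack, six caps in it. Origin under the middle of its pan; x to the nose, z up. Pan 105 mm long (x +-52.5), 68 wide, 64 inside; floor 2.5 mm; sides 44 mm high, 12 at the nose, back 46. The nose end is open, without a sill: carry it level. Caps slide out from about 30 degrees nose down, all by about 60.
- scoop_grip (a point): A good place to grip the scoop's handle: on its centre line, 100 mm behind the scoop's origin (x) and 36 mm above the counter; same axes. The handle is a straight level bar, 16 mm wide (y), 20 mm high, from the pan's back wall to 164 mm behind the origin.
- cap1: White screw cap for medicine vials, one of six alike: 30 mm diameter, 15 mm high, 10 g. Origin in the middle of its underside (open end), z through its top. Starts flat on the scoop's floor.
- cap2: White screw cap for medicine vials, one of six alike: 30 mm diameter, 15 mm high, 10 g. Origin in the middle of its underside (open end), z through its top. Starts flat on the scoop's floor.
- cap3: White screw cap for medicine vials, one of six alike: 30 mm diameter, 15 mm high, 10 g. Origin in the middle of its underside (open end), z through its top. Starts flat on the scoop's floor.
- cap4: White screw cap for medicine vials, one of six alike: 30 mm diameter, 15 mm high, 10 g. Origin in the middle of its underside (open end), z through its top. Starts flat on the scoop's floor.
- cap5: White screw cap for medicine vials, one of six alike: 30 mm diameter, 15 mm high, 10 g. Origin in the middle of its underside (open end), z through its top. Starts flat on the scoop's floor.
- cap6: White screw cap for medicine vials, one of six alike: 30 mm diameter, 15 mm high, 10 g. Origin in the middle of its underside (open end), z through its top. Starts flat on the scoop's floor.
- stock_bottle: Bystander: white stock bottle, 74 mm diameter, 132 mm high, on the side of the counter opposite to the scoop. Origin under its middle.
- vial_a: Bystander: capped amber vial, 37 mm diameter, 71 mm high, standing between robot and rack. Origin under its middle.
- vial_b: Bystander: a second such vial.
- carton: Bystander: medicine carton 45 x 75 x 105 mm high, standing. Origin under its middle.
- label_roll: Bystander: roll of labels, 84 mm diameter, 50 mm high, lying flat. Origin under its middle.
- counting_tray: Bystander: grey counting tray 150 x 200 x 18 mm high. Origin under its middle.
Things that resemble listed ones, but are neither listed nor needed, are in the scene too. There is more than one size of the scoop; the one meant has the size given above.

How it is judged:
On the way, in this order (a step that is already met when the one before it is completed fails the run):
1. the empty bin is pulled open to its stop (value of joint cap_bin above 0.66 rad), for 0.2 s.
2. all six caps lie in the bin while it stands open (value of joint cap_bin above 0.55 rad and x of cap1 in the frame of cap_bin_in between -0.064 and 0.062 m and y of cap1 in the frame of cap_bin_in between -0.055 and 0.055 m and z of cap1 in the frame of cap_bin_in between -0.004 and 0.125 m and x of cap2 in the frame of cap_bin_in between -0.064 and 0.062 m and y of cap2 in the frame of cap_bin_in between -0.055 and 0.055 m and z of cap2 in the frame of cap_bin_in between -0.004 and 0.125 m and x of cap3 in the frame of cap_bin_in between -0.064 and 0.062 m and y of cap3 in the frame of cap_bin_in between -0.055 and 0.055 m and z of cap3 in the frame of cap_bin_in between -0.004 and 0.125 m and x of cap4 in the frame of cap_bin_in between -0.064 and 0.062 m and y of cap4 in the frame of cap_bin_in between -0.055 and 0.055 m and z of cap4 in the frame of cap_bin_in between -0.004 and 0.125 m and x of cap5 in the frame of cap_bin_in between -0.064 and 0.062 m and y of cap5 in the frame of cap_bin_in between -0.055 and 0.055 m and z of cap5 in the frame of cap_bin_in between -0.004 and 0.125 m and x of cap6 in the frame of cap_bin_in between -0.064 and 0.062 m and y of cap6 in the frame of cap_bin_in between -0.055 and 0.055 m and z of cap6 in the frame of cap_bin_in between -0.004 and 0.125 m), for 0.2 s.
At the end, for the whole second after the job is handed in: The bin is shut (angle under 0.05 rad) with all six caps inside it, the scoop lies flat on the counter (tilt under 0.12 rad, underside within 8 mm of the counter), released and at rest (value of joint cap_bin below 0.05 rad and velocity of joint cap_bin below 0.05 rad/s and angle between scoop's own z axis and vertical below 0.12 rad and height (world z) of scoop between -0.004 and 0.008 m and linear speed of scoop below 0.02 m/s and x of cap1 in the frame of cap_bin_in between -0.064 and 0.062 m and y of cap1 in the frame of cap_bin_in between -0.055 and 0.055 m and z of cap1 in the frame of cap_bin_in between -0.004 and 0.125 m and x of cap2 in the frame of cap_bin_in between -0.064 and 0.062 m and y of cap2 in the frame of cap_bin_in between -0.055 and 0.055 m and z of cap2 in the frame of cap_bin_in between -0.004 and 0.125 m and x of cap3 in the frame of cap_bin_in between -0.064 and 0.062 m and y of cap3 in the frame of cap_bin_in between -0.055 and 0.055 m and z of cap3 in the frame of cap_bin_in between -0.004 and 0.125 m and x of cap4 in the frame of cap_bin_in between -0.064 and 0.062 m and y of cap4 in the frame of cap_bin_in between -0.055 and 0.055 m and z of cap4 in the frame of cap_bin_in between -0.004 and 0.125 m and x of cap5 in the frame of cap_bin_in between -0.064 and 0.062 m and y of cap5 in the frame of cap_bin_in between -0.055 and 0.055 m and z of cap5 in the frame of cap_bin_in between -0.004 and 0.125 m and x of cap6 in the frame of cap_bin_in between -0.064 and 0.062 m and y of cap6 in the frame of cap_bin_in between -0.055 and 0.055 m and z of cap6 in the frame of cap_bin_in between -0.004 and 0.125 m); the robot touches nothing.
It fails at once if another bin is opened (more than 0.15 rad) (value of joint any of vial_bin, syringe_bin above 0.15 rad).
It fails at once if a bystander is shifted by more than 30 mm or tipped over (distance of any of stock_bottle, vial_a, vial_b, carton, label_roll, counting_tray from where it was at the start of the episode above 0.03 m or angle between any of stock_bottle, vial_a, vial_b, carton, label_roll, counting_tray's own z axis and vertical above 0.5 rad).
It also fails if it takes over 72 s, if anything falls off the work surface, if the arm or the gripper's body presses on something with over 40 N, if the wrist force passes 120 N, or if a joint passes its speed limit or range.

## Working session

There is one attempt and no reset: what is moved stays moved. The work goes in short steps, Python scripts to look and compute and a tool call to move; the robot and the scene stay as the last step left them, time stands still between calls to the robot, and variables do not carry over. Pictures are saved under pics/ and viewed, and the job is handed in when it is done.

Besides the shell and the picture viewer there is one more tool, called after ">>>" as name([rows], argument=value, ...), one row to a line, values as JSON. servo_tool: Moves the arm, as the interface text tells. Its arguments: {"type":"object","properties":{"deltas":{"type":"array","items":{"type":"array","items":{"type":"number"}}},"fingers":{"type":"number"},"grip_force":{"type":"number"}},"required":["deltas"]}

```bash
ls; mkdir -p pics
python3 - <<'E'
from station import bot, snapshot
import cv2,numpy as np
print(bot.observe())
for n in ["side","top","wrist"]:
    s=snapshot(n)
    np.savez(f"pics/{n}0.npz",**s)
    cv2.imwrite(f"pics/{n}0.png",s["color"][:,:,::-1])
    print(n,{k:(v if k not in("color","range_z") else None) for k,v in s.items()})
E
```

```text
pics
{'clock': 0.0, 'joint_pos': array([ 1.47463736e+00,  2.55730311e-01,  1.06964336e-01, -4.89171888e-04,
       -1.42388817e+00, -2.84574226e-01]), 'dq': array([-1.10173341e-03,  1.34250192e-03,  4.02407947e-04, -1.32723558e-03,
        4.42171331e-05, -9.66034347e-04]), 'joint_efforts': array([ 7.61849037e-05, -3.86635959e+01,  2.37940747e+01,  5.36532015e+00,
       -6.15744910e-03,  2.98205876e-06]), 'tool_pos': array([0.20416305, 0.51019725, 0.25238644]), 'tcp_rot': array([-0.69421919,  0.13449292,  0.69443623,  0.13315289]), 'ft_force': array([-0.24584272,  0.44944128,  0.72107742]), 'ft_torque': array([-0.01680932,  0.04161052, -0.04509652]), 'finger_gap': 1.0013944283134413}
side {'color': None, 'range_z': None, 'fov_y': 43.2818134564989, 'cx': 280.43170858788744, 'cy': 202.9222425977247, 'camera_from_world': array([[-0.96934987, -0.24518013,  0.01573308,  0.52348185],
       [ 0.17090232, -0.62690697,  0.76011844, -0.17748619],
       [-0.17650276,  0.73950953,  0.64959405, -1.54042115],
       [ 0.        ,  0.        ,  0.        ,  1.        ]])}
top {'color': None, 'range_z': None, 'fov_y': 45.6966670346477, 'cx': 283.8609917245675, 'cy': 217.20935405643272, 'camera_from_world': array([[ 0.02584834, -0.99962383,  0.00916868,  0.00341705],
       [ 0.99281766,  0.02674191,  0.11661031, -0.53796354],
       [-0.11681163,  0.00608865,  0.99313542, -1.68755708],
       [ 0.        ,  0.        ,  0.        ,  1.        ]])}
wrist {'color': None, 'range_z': None, 'fov_y': 59.525811631458865, 'cx': 279.29632698500023, 'cy': 208.96183801803133, 'tool_from_camera': array([[-3.90240346e-05,  2.68778514e-01, -9.63202008e-01,
        -1.21529503e-01],
       [ 9.99999950e-01,  3.14136095e-04,  4.71437971e-05,
         5.57229928e-04],
       [ 3.15247757e-04, -9.63201958e-01, -2.68778512e-01,
        -6.71176557e-02],
       [ 0.00000000e+00,  0.00000000e+00,  0.00000000e+00,
         1.00000000e+00]])}
```

View pics/top0.png

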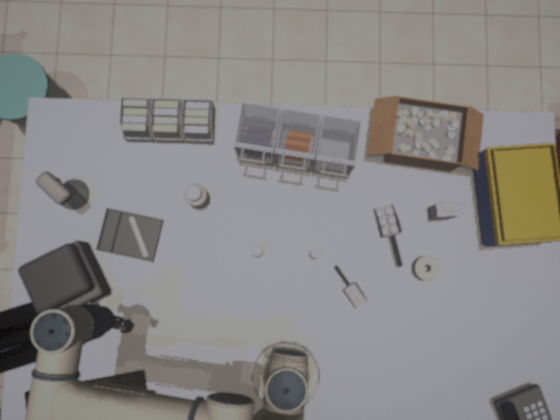

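View pics/side0.png

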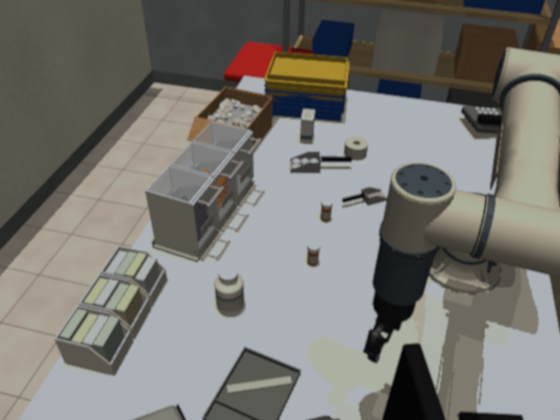

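View pics/wrist0.png

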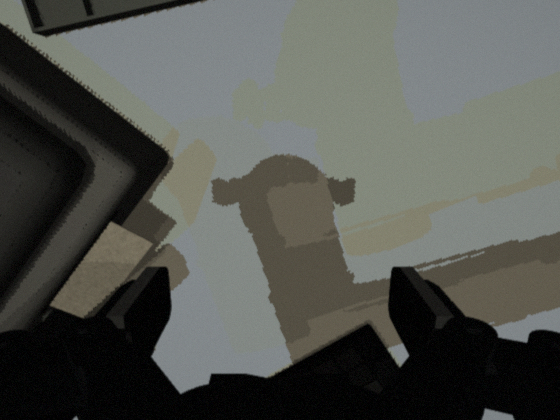

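```bash
cat > h.py <<'E'
import numpy as np,cv2
from scipy.spatial.transform import Rotation as R
def K(s):
    f=s["color"].shape[0]/2/np.tan(np.radians(float(s["fov_y"]))/2); return f,float(s["cx"]),float(s["cy"])
def wfc(s,obs=None):
    if "camera_from_world" in s: return np.linalg.inv(s["camera_from_world"])
    T=np.eye(4);T[:3,:3]=R.from_quat(obs["tcp_rot"]).as_matrix();T[:3,3]=obs["tool_pos"]
    return T@s["tool_from_camera"]
def ray(s,u,v,obs=None):
    f,cx,cy=K(s);T=wfc(s,obs)
    d=np.array([(u-cx)/f,-(v-cy)/f,-1.0]); return T[:3,3],T[:3,:3]@d
def plane(s,u,v,z,obs=None):
    o,d=ray(s,u,v,obs); return o+d*(z-o[2])/d[2]
def cloud(s,obs=None):
    f,cx,cy=K(s);T=wfc(s,obs);z=s["range_z"].astype(float)
    v,u=np.mgrid[0:z.shape[0],0:z.shape[1]]
    P=np.stack([(u-cx)/f*z,-(v-cy)/f*z,-z],-1)
    W=P@T[:3,:3].T+T[:3,3]; W[z<=0]=np.nan; return W
def proj(s,p,obs=None):
    f,cx,cy=K(s);T=np.linalg.inv(wfc(s,obs));c=T[:3,:3]@np.asarray(p,float)+T[:3,3]
    return cx+f*c[0]/-c[2],cy-f*c[1]/-c[2]
def crop(s,x0,y0,x1,y1,name,k=4):
    im=s["color"][y0:y1,x0:x1,::-1]
    cv2.imwrite(name,cv2.resize(im,None,fx=k,fy=k,interpolation=cv2.INTER_CUBIC))
def tri(s1,p1,s2,p2):
    o1,d1=ray(s1,*p1);o2,d2=ray(s2,*p2)
    A=np.stack([d1,-d2],1);t=np.linalg.lstsq(A,o2-o1,rcond=None)[0]
    a=o1+t[0]*d1;b=o2+t[1]*d2;return (a+b)/2,np.linalg.norm(a-b)
E
python3 - <<'E'
from h import *
t=dict(np.load("pics/top0.npz"));s=dict(np.load("pics/side0.npz"))
crop(t,225,95,415,275,"pics/tc1.png",4)
crop(s,140,110,400,270,"pics/sc1.png",3)
crop(t,300,190,460,310,"pics/tc2.png",5)
W=cloud(t);print(np.isnan(W[...,2]).mean())
for u,v in [(388,222),(396,250),(355,295),(340,275),(257,251),(315,253),(445,210),(425,267),(195,195),(130,235),(338,150),(200,250),(400,320)]:
    print((u,v),W[v,u].round(3))
E
```

```text
0.0040943877551020405
(388, 222) [ 0.533 -0.346  0.014]
(396, 250) [ 0.434 -0.368  0.041]
(355, 295) [ 0.278 -0.234  0.006]
(340, 275) [ 0.345 -0.178  0.037]
(257, 251) [0.417 0.104 0.074]
(315, 253) [ 0.415 -0.089  0.073]
(445, 210) [ 0.568 -0.517  0.1  ]
(425, 267) [ 0.38  -0.478  0.   ]
(195, 195) [0.591 0.309 0.134]
(130, 235) [ 0.465  0.552 -0.   ]
(338, 150) [ 0.734 -0.146  0.208]
(200, 250) [ 0.419  0.306 -0.   ]
(400, 320) [ 0.196 -0.393 -0.009]
```

View pics/tc1.png

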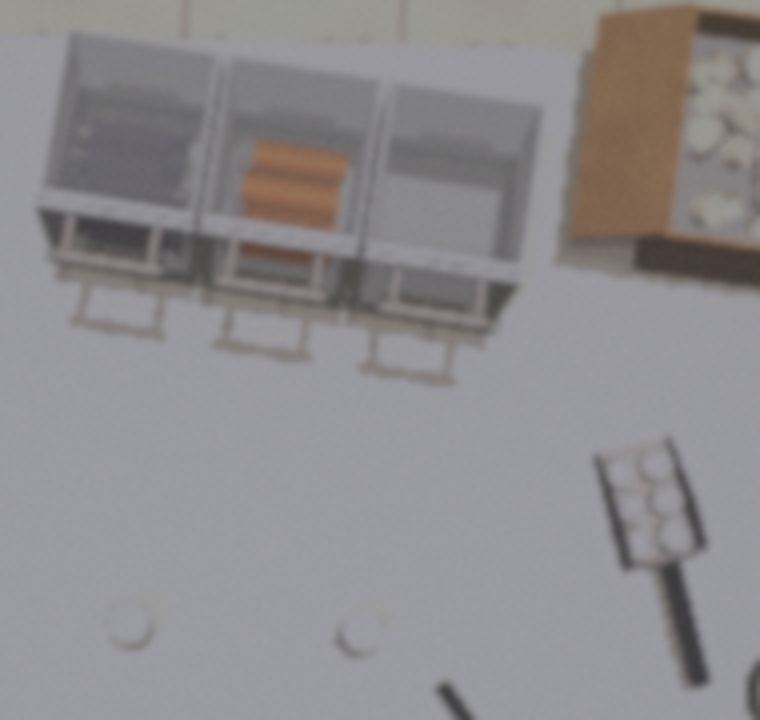

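View pics/sc1.png

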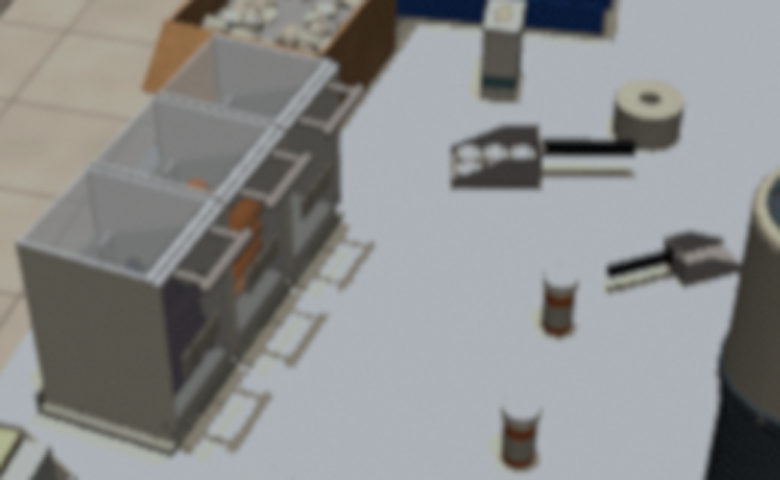

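View pics/tc2.png

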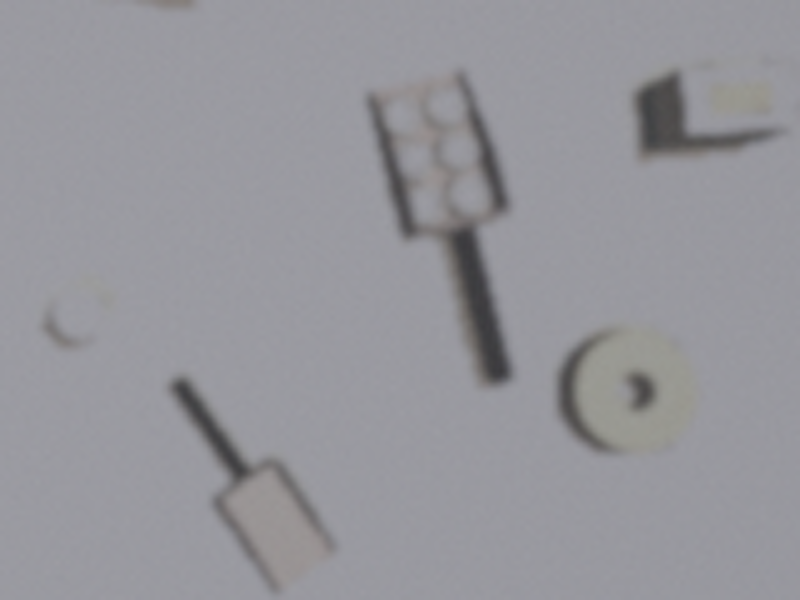

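Run:
```python
from h import *
t=dict(np.load("pics/top0.npz"));s=dict(np.load("pics/side0.npz"))
W=cloud(t)
# rack: top pixels
m=(W[...,2]>0.2)&(W[...,2]<0.23);m[:95]=0;m[185:]=0;m[:,:228]=0;m[:,362:]=0
pts=W[m][:,:2].astype(np.float32)
print(len(pts),np.median(W[m][:,2]));rc=cv2.minAreaRect(pts);print(rc,cv2.boxPoints(rc))
# front edge line of rack roof & handles by planes
for nm,(a,b) in {"empty":((322.5,172),(347.3,175.6)),"mid":((279,165),(305,169)),"left":((240,157.5),(264,161.5))}.items():
    A=plane(t,*a,.203);B=plane(t,*b,.203);print(nm,A.round(4),B.round(4),np.linalg.norm(A-B).round(4),((A+B)/2).round(4), np.degrees(np.arctan2((A-B)[0],-(A-B)[1])).round(2))
g=t["color"].astype(int).sum(2)
# scoop handle: dark & roi
hm=(g<260);hm[:,:385]=0;hm[:,408:]=0;hm[:236]=0;hm[272:]=0
v,u=np.nonzero(hm);print("handle px",len(u),u.min(),u.max(),v.min(),v.max(), np.nanmedian(W[hm][:,2]))
P=np.array([plane(t,a,b,.046)[:2] for a,b in zip(u,v)],np.float32)
rc=cv2.minAreaRect(P);print(rc,cv2.boxPoints(rc))
mm=(W[...,2]>0.03)&(W[...,2]<0.06);mm[:,:370]=0;mm[:,:]&=(np.arange(560)<412)[None];mm[:200]=0;mm[272:]=0
print("depth pts",mm.sum());rc=cv2.minAreaRect(W[mm][:,:2].astype(np.float32));print(rc,cv2.boxPoints(rc))
```

```text
5961 0.21421603291613112
((0.7642208933830261, -0.014415085315704346), (0.3868165612220764, 0.18935424089431763), 82.39607238769531) [[ 0.6447837  -0.19359453]
 [ 0.83247286 -0.21865071]
 [ 0.8836581   0.16476436]
 [ 0.6959689   0.18982054]]
empty [ 0.6636 -0.0989  0.203 ] [ 0.6542 -0.1769  0.203 ] 0.0786 [ 0.6589 -0.1379  0.203 ] 173.18
mid [0.6822 0.0382 0.203 ] [ 0.6716 -0.0437  0.203 ] 0.0826 [ 0.6769 -0.0028  0.203 ] 172.68
left [0.7028 0.1614 0.203 ] [0.692  0.0856 0.203 ] 0.0766 [0.6974 0.1235 0.203 ] 171.95
handle px 127 390 400 236 265 0.04417151702136479
((0.43243226408958435, -0.36467644572257996), (0.10232390463352203, 0.01467667706310749), 14.886080741882324) [[ 0.38110217 -0.37072778]
 [ 0.3848726  -0.3849119 ]
 [ 0.48376235 -0.3586251 ]
 [ 0.47999194 -0.344441  ]]
depth pts 233
((0.47188103199005127, -0.35812777280807495), (0.19007813930511475, 0.07039909064769745), 17.164600372314453) [[ 0.3706869  -0.35254368]
 [ 0.39146292 -0.41980729]
 [ 0.5730752  -0.36371186]
 [ 0.55229914 -0.29644826]]
```

```bash
cat > kin.py <<'E'
import numpy as np
from scipy.spatial.transform import Rotation as R
from scipy.optimize import least_squares
P=dict(H=.185,L1=.41,L2=.43,d=.154,L6=.266,c6=0.0,s4=1,s6=1)
LO=np.array([-2.95,-1.21,-1.09,-2.87,-2.94,-3.05]);HI=np.array([2.95,1.97,1.5,1.71,-.07,3.05])
def fk(q,p=P):
    E=lambda a,t:R.from_rotvec(np.array({'x':[1,0,0],'y':[0,1,0],'z':[0,0,1]}[a],float)*t)
    Rb=E('z',q[0]);Rf=Rb*E('y',q[1]-q[2]);Rw=Rf*E('x',p['s4']*q[3])
    pos=np.array([0,0,p['H']])+Rb.apply([p['L1']*np.sin(q[1]),0,p['L1']*np.cos(q[1])])+Rf.apply([p['L2'],0,0])
    R5=Rw*E('y',-q[4]); pos=pos+Rw.apply([0,-p['d'],0])+R5.apply([p['L6'],0,0])
    return pos,R5*E('x',p['s6']*q[5]+p['c6'])
def ik(pos,rot,q0,p=P,m=0.03):
    def f(q):
        a,b=fk(q,p);return np.r_[(a-pos)*3,(b*rot.inv()).as_rotvec()]
    r=least_squares(f,np.clip(q0,LO+.031,HI-.031),bounds=(LO+m,HI-m),xtol=1e-10,ftol=1e-10)
    return r.x,np.abs(r.fun).max()
E
python3 - <<'E'
from kin import *
q=[1.47463736,.255730311,.106964336,-.000489,-1.42388817,-.284574226]
p,r=fk(q);print(p,r.as_matrix().round(3))
M=R.from_quat([-0.69421919,0.13449292,0.69443623,0.13315289]);print(M.as_matrix().round(3))
print((r.inv()*M).as_rotvec())
E
```

```text
[0.20415623 0.51123842 0.2520076 ] [[ 0.    -0.982 -0.187]
 [-0.002 -0.187  0.982]
 [-1.     0.    -0.002]]
[[-0.001 -0.372 -0.928]
 [-0.002 -0.928  0.372]
 [-1.     0.002 -0.   ]]
[-1.00150462e+00 -7.13688947e-04  7.13680071e-04]
```

```bash
sed -i "s/c6=0.0,s4=1,s6=1/c6=-np.pi\/2,s4=-1,s6=-1/" kin.py
cat >> kin.py <<'E'
def down(az,tilt=0.,taz=None):
    """tool x down, tool y at azimuth az (rad)"""
    y=np.array([np.cos(az),np.sin(az),0]);x=np.array([0,0,-1.]);z=np.cross(x,y)
    return R.from_matrix(np.stack([x,y,z],1))
E
python3 - <<'E'
from kin import *
q=np.array([1.47463736,.255730311,.106964336,-.000489,-1.42388817,-.284574226])
print(fk(q)[1].as_matrix().round(3))
for s4 in (1,-1):
  P['s4']=s4
  for az in (-8,172):
    for pos in ([.659,-.138,.206],[.659,-.138,.3]):
      print(s4,az,pos,[v.round(3) if hasattr(v,'round') else v for v in ik(np.array(pos),down(np.radians(az)),np.r_[0,q[1:]])])
E
```

```text
[[-0.001 -0.372 -0.928]
 [-0.002 -0.928  0.372]
 [-1.     0.002 -0.   ]]
1 -8 [0.659, -0.138, 0.206] [array([-0.061,  0.603,  0.505,  0.094, -1.458, -3.02 ]), np.float64(0.19)]
1 -8 [0.659, -0.138, 0.3] [array([-0.054,  0.599,  0.71 ,  0.061, -1.669, -3.02 ]), np.float64(0.214)]
1 172 [0.659, -0.138, 0.206] [array([ 0.024,  0.592,  0.468, -0.   , -1.447, -0.164]), np.float64(0.0)]
1 172 [0.659, -0.138, 0.3] [array([ 0.024,  0.588,  0.68 , -0.   , -1.663, -0.164]), np.float64(0.0)]
-1 -8 [0.659, -0.138, 0.206] [array([-0.061,  0.603,  0.505, -0.094, -1.458, -3.02 ]), np.float64(0.19)]
-1 -8 [0.659, -0.138, 0.3] [array([-0.054,  0.599,  0.71 , -0.061, -1.669, -3.02 ]), np.float64(0.214)]
-1 172 [0.659, -0.138, 0.206] [array([ 0.024,  0.592,  0.468,  0.   , -1.447, -0.164]), np.float64(0.0)]
-1 172 [0.659, -0.138, 0.3] [array([ 0.024,  0.588,  0.68 ,  0.   , -1.663, -0.164]), np.float64(0.0)]
```

```bash
cat > plan.py <<'E'
from kin import *
def plan(pos,rot,tpos,trot,n,dec=3,rdec=1):
    """n rows from pose to target, straight in pos, slerp in rot; rounded with feedback"""
    rv=(rot.inv()*trot).as_rotvec(); p=np.array(pos,float);r=rot;rows=[]
    for k in range(1,n+1):
        gp=np.array(pos)+(np.array(tpos)-pos)*k/n; gr=rot*R.from_rotvec(rv*k/n)
        t=r.inv().apply(gp-p).round(dec); w=np.degrees((r.inv()*gr).as_rotvec()).round(rdec)
        rows.append([*map(float,t),*map(float,w)])
        p=p+r.apply(t); r=r*R.from_rotvec(np.radians(w))
    for i in range(0,n,5): print([[x+0.0 for x in q] for q in rows[i:i+5]])
    print("max",np.abs(np.array(rows)).max(0))
    return p,r
def cur():
    from station import bot
    o=bot.observe();return o["tool_pos"],R.from_quat(o["tcp_rot"]),o
def show(o): print("t",round(float(o["clock"]),2),"p",o["tool_pos"].round(4),"F",o["ft_force"].round(1),"gap",round(float(o["finger_gap"]),3),"q",o["joint_pos"].round(3).tolist())
E
python3 - <<'E'
from plan import *
p,r,o=cur()
plan(p,r,[.632,-.137,.33],down(np.radians(172)),17,2,1)
for k in range(0,18,3):
    f=k/17; pp=p+(np.array([.632,-.137,.33])-p)*f
    rr=r*R.from_rotvec((r.inv()*down(np.radians(172))).as_rotvec()*f)
    print(ik(pp,rr,[.7,.3,.2,0,-1.4,-.2])[0].round(2))
E
```

```text
[[0.0, 0.03, -0.04, 4.5, 0.0, 0.0], [-0.01, 0.02, -0.04, 4.5, 0.0, 0.0], [0.0, 0.02, -0.04, 4.4, 0.0, 0.0], [-0.01, 0.02, -0.04, 4.5, 0.0, 0.0], [0.0, 0.01, -0.04, 4.5, 0.0, 0.0]]
[[-0.01, 0.01, -0.05, 4.5, 0.0, 0.0], [0.0, 0.01, -0.04, 4.5, 0.0, 0.0], [-0.01, 0.0, -0.05, 4.4, 0.0, 0.0], [0.0, 0.0, -0.04, 4.5, 0.0, 0.0], [-0.01, -0.01, -0.05, 4.5, 0.0, 0.0]]
[[0.0, -0.01, -0.04, 4.5, -0.1, 0.0], [0.0, -0.01, -0.05, 4.5, 0.0, 0.0], [-0.01, -0.01, -0.04, 4.5, 0.0, 0.0], [0.0, -0.02, -0.04, 4.4, 0.0, 0.0], [-0.01, -0.02, -0.04, 4.5, 0.0, -0.1]]
[[0.0, -0.03, -0.04, 4.5, 0.0, 0.0], [-0.01, -0.02, -0.04, 4.5, 0.0, 0.0]]
max [0.01 0.03 0.05 4.5  0.1  0.1 ]
[ 1.47  0.25  0.11 -0.   -1.42 -0.28]
[ 1.28  0.08 -0.06 -0.   -1.43 -0.32]
[ 1.02 -0.   -0.12  0.   -1.46 -0.3 ]
[ 0.71  0.02 -0.06  0.   -1.49 -0.22]
[ 0.41  0.14  0.09  0.   -1.53 -0.16]
[ 0.16  0.33  0.37  0.   -1.6  -0.15]
```

Things that could be taken for the target:
- **Bins:** left at (259,130) holds violet syringes, middle at (298,140) holds orange vials, right at (338,150) is empty. A look-alike organiser stands at (168,118).
- **Scoops:** (388,222) has the full-size pan with six caps. (352,290) is small and empty.

The crops confirm my choice: the right bin and the scoop at (388,222).

>>> servo_tool([
  [-0.01,0.03,-0.04,4.5,0,0],
  [-0.01,0.02,-0.04,4.5,0,0],
  [-0.01,0.02,-0.04,4.5,0,0],
  [-0.01,0.02,-0.04,4.5,0,0],
  [0,0.01,-0.04,4.5,0,0],
], fingers=0)

```text
clock: 0.65
tool_pos: [0.3271, 0.321, 0.2946]
tcp_rot: [0.655, -0.267, -0.654, -0.269]
ft_force: [1.1, 0.8, 0.4]
finger_gap: 0.997
```

>>> servo_tool([
  [-0.01,0.01,-0.045,4.5,0,0],
  [-0.01,0.01,-0.045,4.5,0,0],
  [-0.01,0,-0.045,4.5,0,0],
  [-0.01,0,-0.045,4.5,0,0],
  [0,-0.01,-0.045,4.5,0,0],
])

```text
clock: 1.15
tool_pos: [0.4551, 0.1325, 0.3348]
tcp_rot: [0.59, -0.389, -0.589, -0.391]
ft_force: [0.7, 0.7, -0.1]
finger_gap: 1.004
```

>>> servo_tool([
  [0,-0.01,-0.045,4.5,0,0],
  [0,-0.01,-0.045,4.5,0,0],
  [0,-0.01,-0.045,4.5,0,0],
  [0,-0.02,-0.045,4.5,0,0],
  [0,-0.02,-0.04,4.5,0,0],
])

```text
clock: 1.65
tool_pos: [0.5773, -0.0649, 0.3327]
tcp_rot: [-0.502, 0.498, 0.502, 0.498]
ft_force: [0.6, 1.5, 1.3]
finger_gap: 0.998
```

Run:
```python
from plan import *
p,r,o=cur();show(o)
print(fk(o["joint_pos"])[0])
plan(p,r,[.632,-.137,.33],down(np.radians(172)),5,3,1)
```

```text
t 1.65 p [ 0.5773 -0.0649  0.3327] F [0.6 1.5 1.3] gap 0.998 q [0.157, 0.313, 0.386, -0.0, -1.644, -0.149]
[ 0.5723365  -0.06525846  0.34039333]
[[0.001, -0.011, -0.015, 1.7, 0.0, 0.0], [0.0, -0.011, -0.014, 1.7, 0.0, 0.0], [0.001, -0.012, -0.014, 1.7, 0.0, 0.0], [0.0, -0.012, -0.013, 1.7, 0.0, 0.0], [0.001, -0.012, -0.013, 1.7, 0.0, 0.0]]
max [1.0e-03 1.2e-02 1.5e-02 1.7e+00 0.0e+00 0.0e+00]
```

>>> servo_tool([
  [0,-0.011,-0.014,1.7,0,0],
  [0,-0.011,-0.014,1.7,0,0],
  [0,-0.012,-0.014,1.7,0,0],
  [0,-0.012,-0.014,1.7,0,0],
  [0,-0.012,-0.014,1.7,0,0],
], fingers=0.6)

```text
clock: 2.15
tool_pos: [0.6315, -0.1361, 0.3325]
tcp_rot: [-0.464, 0.533, 0.465, 0.533]
ft_force: [-0.1, -0.4, 0.8]
finger_gap: 0.398
```

Run:
```python
from plan import *
from station import snapshot
from h import crop
import cv2
p,r,o=cur();show(o);s=snapshot("wrist");np.savez("pics/w1.npz",obs_p=o["tool_pos"],obs_r=o["tcp_rot"],**s)
cv2.imwrite("pics/w1.png",s["color"][:,:,::-1])
```

```text
t 2.15 p [ 0.6315 -0.1361  0.3325] F [-0.1 -0.4  0.8] gap 0.398 q [0.029, 0.46, 0.604, -0.0, -1.717, -0.167]
```

View pics/w1.png

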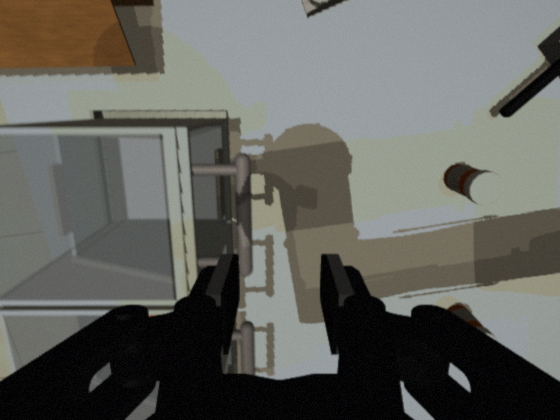

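The wrist view shows the empty bin's handle bar running from about (243,155) to (247,275). The jaws are open at (238,265) and (320,265).

Run:
```python
from h import *
s=dict(np.load("pics/w1.npz"));o={"tool_pos":s["obs_p"],"tcp_rot":s["obs_r"]}
W=cloud(s,o)
crop(s,180,130,320,290,"pics/w1c.png",4)
A=plane(s,243.5,156,.203,o);B=plane(s,247.5,275,.203,o);print(A.round(4),B.round(4),np.linalg.norm(A-B),((A+B)/2).round(4))
for v in range(165,275,10):
    row=W[v,232:262]; k=(row[:,2]>.19)&(row[:,2]<.22)
    print(v,np.nonzero(k)[0][[0,-1]]+232 if k.any() else None,row[k].mean(0).round(4), row[k][:,2].max().round(4))
# pixel mask of bar by brightness gradient
for u,v in [(185,150),(185,200),(185,280),(170,250)]: print((u,v),W[v,u].round(4))
print("g",[W[v,215].round(3).tolist() for v in (100,112,120,200)])
```

```text
[ 0.6496 -0.1748  0.203 ] [ 0.6611 -0.0869  0.203 ] 0.08872088272964851 [ 0.6554 -0.1308  0.203 ]
165 [232 251] [ 0.6514 -0.1695  0.2075] 0.2101
175 [232 251] [ 0.6525 -0.1629  0.208 ] 0.2103
185 [236 251] [ 0.6522 -0.156   0.2084] 0.2098
195 [236 251] [ 0.6534 -0.149   0.208 ] 0.2099
205 [237 251] [ 0.6542 -0.142   0.2084] 0.2108
215 [237 252] [ 0.6551 -0.1347  0.208 ] 0.2098
225 [238 252] [ 0.6559 -0.1275  0.2082] 0.2101
235 [238 252] [ 0.6571 -0.1202  0.2085] 0.2097
245 [238 252] [ 0.6583 -0.1127  0.2082] 0.2094
255 [239 253] [ 0.6589 -0.105   0.2082] 0.2102
265 [239 253] [ 0.6601 -0.0973  0.2083] 0.2097
(185, 150) [ 0.6854 -0.1852  0.2139]
(185, 200) [ 0.6924 -0.1522  0.2135]
(185, 280) [ 0.7039 -0.095   0.2154]
(170, 250) [ 0.7094 -0.119   0.2158]
g [[0.695, -0.221, 0.001], [0.696, -0.208, 0.011], [0.686, -0.2, 0.08], [0.691, -0.129, 0.124]]
```

View pics/w1c.png

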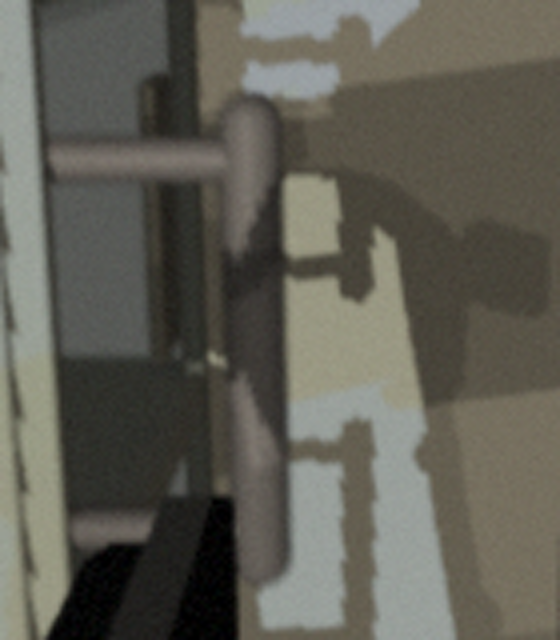

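>>> servo_tool([
  [0.02,-0.012,0.003,0,0,0],
  [0.02,-0.012,0.002,0,0,0],
  [0.02,0,0,0,0,0],
  [0.02,0,0,0,0,0],
  [0.005,0,0,0,0,0],
], fingers=0.65)

```text
clock: 2.7
tool_pos: [0.6545, -0.1334, 0.2448]
tcp_rot: [-0.463, 0.534, 0.466, 0.532]
ft_force: [-0.1, -0.1, 0.1]
finger_gap: 0.35
```

Run:
```python
from plan import *
from station import snapshot
import cv2
p,r,o=cur();show(o);print(r.as_matrix().round(3).tolist());s=snapshot("wrist")
cv2.imwrite("pics/w2.png",s["color"][:,:,::-1])
```

```text
t 2.7 p [ 0.6545 -0.1334  0.2448] F [-0.1 -0.1  0.1] gap 0.35 q [0.032, 0.504, 0.457, -0.001, -1.529, -0.168]
[[-0.006, -0.991, 0.136], [0.001, 0.136, 0.991], [-1.0, 0.006, 0.0]]
```

View pics/w2.png

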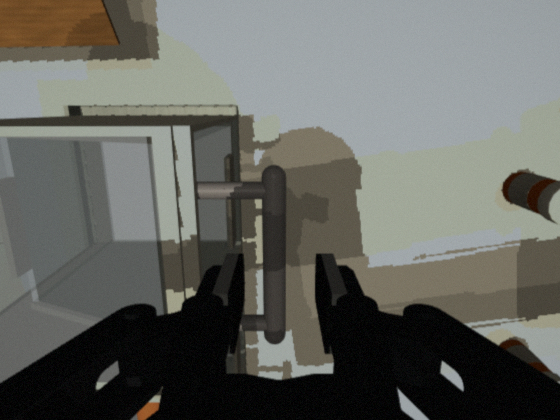

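The bar at u≈274 lies between the fingers (240 to 318), so I descend and close.

>>> servo_tool([
  [0.01,0,0,0,0,0],
  [0.01,0,0,0,0,0],
  [0.01,0,0,0,0,0],
  [0.009,0,0,0,0,0],
  [0,0,0,0,0,0],
])

```text
clock: 3.25
tool_pos: [0.6549, -0.1336, 0.2072]
tcp_rot: [-0.464, 0.534, 0.466, 0.532]
ft_force: [-0.1, -0.3, -0.4]
finger_gap: 0.348
```

>>> servo_tool([
  [0,0,0,0,0,0],
  [0,0,0,0,0,0],
  [0,0,0,0,0,0],
], fingers=1, grip_force=40)

```text
clock: 3.55
tool_pos: [0.656, -0.134, 0.2096]
tcp_rot: [-0.465, 0.533, 0.464, 0.533]
ft_force: [0.8, -0.0, -0.9]
finger_gap: 0.108
```

Run:
```python
from plan import *
p,r,o=cur();show(o)
hz=np.array([.698,-.140,.028]); v=r.inv().apply(hz-p); print("hinge in tool",v.round(4))
# rotation about tool z; which sign tips top toward robot (tool y ~ toward robot)
for ang in (4.2,):
    for sg in (1,-1):
        Rz=R.from_rotvec([0,0,np.radians(sg*ang)]); t=v-Rz.apply(v); print(sg,t.round(5))
```

```text
t 3.55 p [ 0.656  -0.134   0.2096] F [ 0.8 -0.  -0.9] gap 0.108 q [0.031, 0.509, 0.376, 0.0, -1.437, -0.168]
hinge in tool [ 0.1816 -0.0423 -0.0002]
1 [-0.00261 -0.01342 -0.     ]
-1 [ 0.00358  0.01319 -0.     ]
```

>>> servo_tool([
  [0.0034,0.0126,0,0,0,-4],
  [0.0034,0.0126,0,0,0,-4],
  [0.0034,0.0126,0,0,0,-4],
  [0.0034,0.0126,0,0,0,-4],
  [0.0034,0.0126,0,0,0,-4],
])

```text
clock: 4.05
tool_pos: [0.5962, -0.1261, 0.1831]
tcp_rot: [-0.551, 0.443, 0.364, 0.606]
ft_force: [12.5, -9.8, -15.1]
finger_gap: 0.112
```

>>> servo_tool([
  [0.0034,0.0126,0,0,0,-4],
  [0.0034,0.0126,0,0,0,-4],
  [0.0034,0.0126,0,0,0,-4],
  [0.0034,0.0126,0,0,0,-4],
  [0,0,0,0,0,0],
])

```text
clock: 4.55
tool_pos: [0.57, -0.1325, 0.165]
tcp_rot: [-0.607, 0.375, 0.28, 0.642]
ft_force: [6.4, 21.7, -4.3]
finger_gap: 0.105
```

Run:
```python
from plan import *
p,r,o=cur();show(o);print(fk(o["joint_pos"])[0]); g=p+r.apply([.003,0,0])
hz=np.array([.698,-.140,.028]); a=g-hz; print(g, a, "angle", np.arctan2(-(a[0]*.991-a[1]*.13),a[2])-np.arctan2(.041,.175), np.hypot(a[0],a[2]))
print(r.as_matrix().round(3).tolist())
```

```text
t 4.55 p [ 0.57   -0.1325  0.165 ] F [ 6.4 21.7 -4.3] gap 0.105 q [0.059, 0.051, -0.756, 0.66, -0.213, -0.805]
[ 0.54269139 -0.12416702  0.13083092]
[ 0.57170658 -0.13278187  0.1625118 ] [-0.12629342  0.00721813  0.1345118 ] angle 0.5229780453423493 0.18450868101188056
[[0.562, -0.815, 0.142], [-0.097, 0.106, 0.99], [-0.821, -0.57, -0.019]]
```

```bash
cat > samples.py <<'E'
S=[([1.47463736,.255730311,.106964336,-.000489,-1.42388817,-.284574226],[0.20416305,0.51019725,0.25238644]),
([0.157,0.313,0.386,-0.0,-1.644,-0.149],[0.5773,-0.0649,0.3327]),
([0.029,0.46,0.604,-0.0,-1.717,-0.167],[0.6315,-0.1361,0.3325]),
([0.032,0.504,0.457,-0.001,-1.529,-0.168],[0.6545,-0.1334,0.2448]),
([0.031,0.509,0.376,0.0,-1.437,-0.168],[0.656,-0.134,0.2096]),
([0.059,0.051,-0.756,0.66,-0.213,-0.805],[0.57,-0.1325,0.165])]
E
python3 - <<'E'
from kin import *
from samples import S
for s4 in (1,-1):
    def mk(x): return dict(P,H=x[0],L1=x[1],L2=x[2],d=x[3],L6=x[4],s4=s4)
    f=lambda x:np.concatenate([fk(q,mk(x))[0]-np.array(p) for q,p in S])
    r=least_squares(f,[.185,.41,.43,.154,.266]);print(s4,r.x.round(4),np.abs(r.fun).max(),r.fun.reshape(-1,3).round(3).tolist())
    print(fk(S[-1][0],mk(r.x))[1].as_matrix().round(3).tolist())
E
```

```text
1 [0.3177 0.649  0.3487 0.1679 0.6215] 0.11264506225740092 [[0.012, -0.021, 0.02], [-0.01, -0.015, 0.006], [0.005, -0.013, -0.005], [0.009, -0.014, 0.004], [0.011, -0.013, 0.007], [-0.023, 0.113, -0.033]]
[[0.547, -0.226, 0.806], [0.162, 0.973, 0.163], [-0.821, 0.041, 0.569]]
-1 [0.1482 0.521  0.4008 0.1544 0.3404] 0.00031257270323015174 [[-0.0, 0.0, 0.0], [0.0, -0.0, 0.0], [-0.0, -0.0, -0.0], [0.0, 0.0, 0.0], [-0.0, -0.0, 0.0], [-0.0, -0.0, -0.0]]
[[0.562, -0.815, 0.142], [-0.097, 0.106, 0.99], [-0.821, -0.57, -0.019]]
```

```bash
sed -i "s/^P=.*/P=dict(H=.1482,L1=.521,L2=.4008,d=.1544,L6=.3404,c6=-np.pi\/2,s4=-1,s6=-1)/" kin.py
python3 - <<'E'
from plan import *
p,r,o=cur();q=o["joint_pos"]
az=np.radians(172.3)
print("nominal tool z", r.as_matrix()[:,2])
for b in (38,30,25,20,15,10,0):
    rr=down(az)*R.from_rotvec([0,0,-np.radians(b)])
    g=np.array([.555,-.121,.135]); print(b,[v.round(3) for v in ik(g-rr.apply([.003,0,0]),rr,q)], rr.as_matrix()[:,0].round(2))
E
```

```text
nominal tool z [ 0.14244292  0.98962321 -0.01886554]
38 [array([ 0.024,  0.041, -0.844,  0.738, -0.1  , -0.864]), np.float64(0.046)] [ 0.61 -0.08 -0.79]
30 [array([ 0.115,  0.078, -0.693,  0.411, -0.314, -0.61 ]), np.float64(0.0)] [ 0.5  -0.07 -0.87]
25 [array([ 0.121,  0.113, -0.551,  0.227, -0.494, -0.433]), np.float64(0.0)] [ 0.42 -0.06 -0.91]
20 [array([ 0.11 ,  0.153, -0.437,  0.138, -0.646, -0.341]), np.float64(0.0)] [ 0.34 -0.05 -0.94]
15 [array([ 0.097,  0.198, -0.335,  0.084, -0.785, -0.283]), np.float64(0.0)] [ 0.26 -0.03 -0.97]
10 [array([ 0.084,  0.246, -0.239,  0.047, -0.916, -0.244]), np.float64(0.0)] [ 0.17 -0.02 -0.98]
0 [array([ 0.061,  0.35 , -0.058,  0.   , -1.162, -0.195]), np.float64(0.0)] [ 0.  0. -1.]
```

Run:
```python
from plan import *
p,r,o=cur()
rr=down(np.radians(172.3))*R.from_rotvec([0,0,-np.radians(22)])
plan(p,r,np.array([.552,-.121,.134])-rr.apply([.003,0,0]),rr,6,3,1)
```

```text
[[0.002, 0.005, 0.002, 0.0, -0.2, 2.1], [0.002, 0.006, 0.001, 0.0, -0.2, 2.2], [0.002, 0.005, 0.002, 0.0, -0.2, 2.1], [0.003, 0.005, 0.001, 0.1, -0.2, 2.1], [0.002, 0.006, 0.002, 0.0, -0.2, 2.1]]
[[0.003, 0.005, 0.001, 0.0, -0.2, 2.2]]
max [3.0e-03 6.0e-03 2.0e-03 1.0e-01 2.0e-01 2.2e+00]
```

>>> servo_tool([
  [0.002,0.005,0.002,0,-0.2,2.1],
  [0.002,0.006,0.001,0,-0.2,2.1],
  [0.002,0.005,0.002,0,-0.2,2.1],
  [0.003,0.005,0.001,0,-0.2,2.1],
  [0.002,0.006,0.002,0,-0.2,2.2],
])

```text
clock: 5.05
tool_pos: [0.5511, -0.1287, 0.1419]
tcp_rot: [-0.565, 0.431, 0.341, 0.616]
ft_force: [7.5, -33.3, -4.2]
finger_gap: 0.109
```

>>> servo_tool([
  [0.003,0.005,0.001,0,-0.2,2.2],
  [0,0,0,0,0,0],
  [0,0,0,0,0,0],
])

```text
clock: 5.35
tool_pos: [0.5512, -0.1279, 0.1413]
tcp_rot: [-0.558, 0.437, 0.351, 0.612]
ft_force: [-4.2, -17.1, 11.7]
finger_gap: 0.109
```

Run:
```python
from plan import *
p,r,o=cur();show(o);g=p+r.apply([.003,0,0])
hz=np.array([.698,-.140,.028]); a=g-hz; print(g, a, "angle", np.arctan2(-(a[0]*.991-a[1]*.13),a[2])-np.arctan2(.041,.175), np.hypot(a[0],a[2]))
print(r.as_matrix().round(3).tolist())
```

```text
t 5.35 p [ 0.5512 -0.1279  0.1413] F [ -4.2 -17.1  11.7] gap 0.109 q [0.106, 0.13, -0.482, 0.176, -0.593, -0.377]
[ 0.55231968 -0.12803949  0.13850566] [-0.14568032  0.01196051  0.11050566] angle 0.6925161046083526 0.18285036876188068
[[0.371, -0.917, 0.144], [-0.059, 0.131, 0.99], [-0.927, -0.376, -0.006]]
```

>>> servo_tool([
  [0,0,0,0,0,0],
  [0,0,0,0,0,0],
  [0,0,0,0,0,0],
], fingers=0.65)

```text
clock: 5.65
tool_pos: [0.5489, -0.1247, 0.1365]
tcp_rot: [-0.555, 0.438, 0.354, 0.612]
ft_force: [0.3, -0.0, 0.3]
finger_gap: 0.35
```

>>> servo_tool([
  [-0.015,0,0,0,0,0],
  [-0.02,0,0,0,0,0],
  [-0.03,0,0,0,0,0],
  [-0.03,0,0,0,0,0],
  [-0.03,0,0,0,0,0],
])

```text
clock: 6.15
tool_pos: [0.5027, -0.1176, 0.2534]
tcp_rot: [-0.555, 0.438, 0.354, 0.611]
ft_force: [0.5, -0.3, -0.5]
finger_gap: 0.348
```

Run:
```python
from plan import *
from h import *
from station import snapshot
p,r,o=cur();show(o)
for n in ("side","wrist"):
    s=snapshot(n)
    if n=="side": crop(s,140,110,400,270,"pics/s3.png",3)
    else: cv2.imwrite("pics/w3.png",s["color"][:,:,::-1]); np.savez("pics/w3.npz",obs_p=o["tool_pos"],obs_r=o["tcp_rot"],**s)
```

```text
t 6.15 p [ 0.5027 -0.1176  0.2534] F [ 0.5 -0.3 -0.5] gap 0.348 q [0.145, -0.055, -0.355, 0.135, -0.913, -0.351]
```

View pics/s3.png

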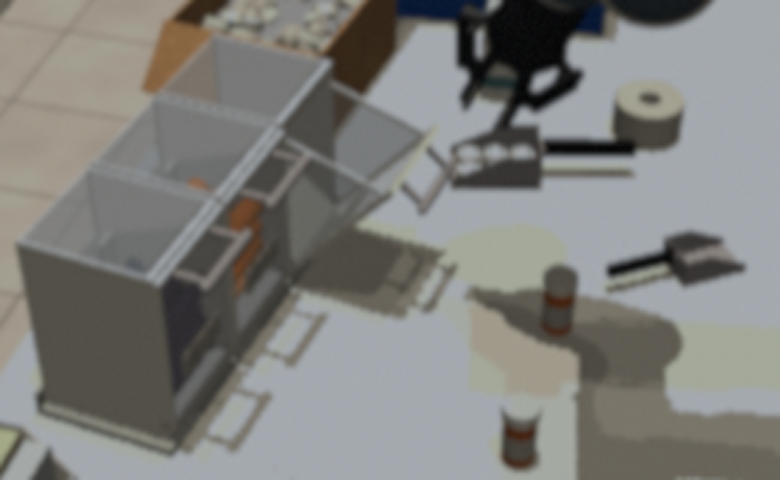

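View pics/w3.png

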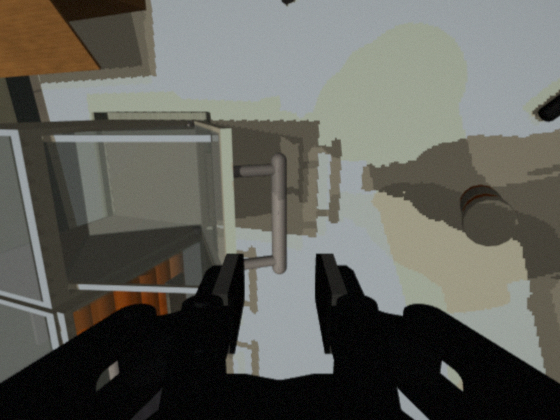

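The bin stands open in both views. In the wrist view the bar runs from about (279,157) to (279,272), so I measure its position there and then plan the scoop grasp and pour.

```bash
python3 - <<'E'
from h import *
s=dict(np.load("pics/w3.npz"));o={"tool_pos":s["obs_p"],"tcp_rot":s["obs_r"]}
W=cloud(s,o)
L=[]
for v in range(165,262,8):
    row=W[v,270:290];z=np.nanmax(row[:,2]);k=row[:,2]>z-.004
    L.append(np.nanmean(row[k],0))
L=np.array(L);print(L.round(4)[::3])
print([plane(s,279,157,.138,o).round(4),plane(s,279.5,272,.138,o).round(4)])
d=np.polyfit(L[:,1],L[:,0],1);print("slope deg",np.degrees(np.arctan(d[0])))
# panel top edge
for u,v in [(229,130),(229,160),(230,200),(230,250),(234,280)]: print(W[v,u].round(4))
# side wall top edges
for u,v in [(130,137),(180,138),(150,287),(200,290)]: print("side",W[v,u].round(4))
E
python3 - <<'E'
from plan import *
# pour feasibility: bin frame yaw psi=-7.5deg
psi=np.radians(-7.5); hz=np.array([.698,-.140,0]); xb=np.array([np.cos(psi),np.sin(psi),0])
q0=np.array([-.1,.2,.2,0,-1.2,-.3])
def scooprot(yaw,pitch): return R.from_euler('z',yaw)*R.from_euler('y',pitch)
def tool(yaw,pitch,alpha,flip):
    S=scooprot(yaw,pitch); a=alpha
    x=np.array([np.sin(a),0,-np.cos(a)]);y=np.array([0,1.,0])*flip;z=np.cross(x,y)
    return S*R.from_matrix(np.stack([x,y,z],1))
for flip in (1,-1):
  for al in (0,20,35,45):
    # grip at scoop location
    rr=tool(np.radians(15),0,np.radians(al),flip);q,e=ik(np.array([.445,-.362,.036])-rr.apply([.003,0,0]),rr,np.array([-.4,.3,0,0,-1.2,-.3 if flip>0 else 2.8]))
    print("grip flip",flip,"al",al,q.round(2),round(e,4))
    for yaw in (-7,20,40):
      out=[]
      qq=q
      for pit in (0,30,60,70):
        n=hz-.05*xb+np.array([0,0,.2]); S=scooprot(np.radians(yaw),np.radians(pit))
        g=n+S.apply([-.1525,0,.036]); rr=tool(np.radians(yaw),np.radians(pit),np.radians(al),flip)
        qq,e=ik(g-rr.apply([.003,0,0]),rr,qq); out.append((pit,round(e,3),qq.round(2).tolist()))
      print("   yaw",yaw,out)
E
```

```text
[[ 0.5465 -0.1544  0.1353]
 [ 0.5479 -0.1375  0.1342]
 [ 0.55   -0.1202  0.1341]
 [ 0.5526 -0.1023  0.1341]
 [ 0.5574 -0.0847  0.1363]]
[array([ 0.5424, -0.1598,  0.138 ]), array([ 0.5539, -0.0768,  0.138 ])]
slope deg 8.203787007364008
[ 0.5652 -0.1815  0.1586]
[ 0.5674 -0.163   0.1609]
[ 0.5713 -0.1371  0.1612]
[ 0.5776 -0.1024  0.1614]
[ 0.5115 -0.1308  0.2668]
side [ 0.6356 -0.1859  0.1692]
side [ 0.6031 -0.1808  0.1589]
side [ 0.6484 -0.0751  0.1684]
side [ 0.5234 -0.1282  0.2704]
grip flip 1 al 0 [-0.41  0.46 -0.18 -0.   -0.94 -0.9 ] 0.0
   yaw -7 [(0, np.float64(0.0), [0.08, 0.18, -0.02, 0.0, -1.37, -1.77]), (30, np.float64(0.0), [0.02, 0.62, 0.74, -0.09, -2.2, -1.74]), (60, np.float64(0.143), [0.0, 1.05, 1.41, -0.28, -2.91, -1.91]), (70, np.float64(0.239), [0.03, 1.1, 1.3, -0.04, -2.91, -1.67])]
   yaw 20 [(0, np.float64(0.0), [-0.06, 0.24, 0.05, 0.0, -1.38, -1.16]), (30, np.float64(0.0), [0.06, 0.6, 0.6, 0.17, -2.07, -1.23]), (60, np.float64(0.053), [0.1, 1.18, 1.39, 0.63, -2.73, -0.85]), (70, np.float64(0.114), [0.1, 1.26, 1.35, 0.84, -2.75, -0.69])]
   yaw 40 [(0, np.float
[... 5492 characters left out ...]
t64(0.0), [0.1, 0.06, -0.03, 0.06, -1.22, 1.33]), (60, np.float64(0.0), [0.02, 0.62, 0.92, -0.04, -2.12, 1.41]), (70, np.float64(0.021), [0.01, 0.92, 1.47, -0.09, -2.54, 1.37])]
   yaw 20 [(0, np.float64(0.0), [-0.47, 0.0, -0.23, -0.73, -0.89, 2.73]), (30, np.float64(0.0), [-0.11, 0.15, 0.13, -0.12, -1.32, 2.04]), (60, np.float64(0.0), [0.05, 0.6, 0.83, 0.09, -2.05, 1.9]), (70, np.float64(0.0), [0.08, 0.88, 1.31, 0.17, -2.41, 1.94])]
   yaw 40 [(0, np.float64(0.032), [-0.61, 0.24, 0.1, -0.76, -1.28, 3.02]), (30, np.float64(0.0), [-0.22, 0.27, 0.31, -0.21, -1.46, 2.49]), (60, np.float64(0.0), [0.07, 0.57, 0.75, 0.17, -1.96, 2.25]), (70, np.float64(0.0), [0.13, 0.74, 0.98, 0.28, -2.16, 2.25])]
```

```bash
cat > geo.py <<'E'
from plan import *
D=np.radians
def scooprot(yaw,pitch): return R.from_euler('z',D(yaw))*R.from_euler('y',D(pitch))
def tool(yaw,pitch,alpha,flip=1):
    a=D(alpha);x=np.array([np.sin(a),0,-np.cos(a)]);y=np.array([0,1.,0])*flip;z=np.cross(x,y)
    return scooprot(yaw,pitch)*R.from_matrix(np.stack([x,y,z],1))
psi=D(-7.8);hz=np.array([.695,-.140,0]);xb=np.array([np.cos(psi),np.sin(psi),0]);yb=np.array([-np.sin(psi),np.cos(psi),0])
def binpt(x,y,z): return hz+x*xb+y*yb+np.array([0,0,z])
def tcp_for_nose(nose,yaw,pitch,alpha):
    g=nose+scooprot(yaw,pitch).apply([-.1525,0,.036]); rr=tool(yaw,pitch,alpha); return g-rr.apply([.003,0,0]),rr
E
python3 - <<'E'
from geo import *
AL=27
g=np.array([.445,-.3615,.036]);rr=tool(15,0,AL)
q,e=ik(g-rr.apply([.003,0,0]),rr,[-.6,.38,-.2,-.4,-.8,-.4]);print("grip",q.round(2),e)
qh,e=ik(g-rr.apply([.003+.12,0,0]),rr,q);print("hover",qh.round(2),e)
for yaw in (30,38):
  qq=q
  for z,pit in ((.215,0),(.2,20),(.18,35),(.172,50),(.172,60),(.172,68)):
    p_,r_=tcp_for_nose(binpt(-.075,-.008,z),yaw,pit,AL);qq,e=ik(p_,r_,qq);print(yaw,pit,qq.round(2),round(e,4))
p,r,o=cur()
plan(p,r,g-rr.apply([.003+.12,0,0]),rr,10,3,1)
E
```

```text
grip [-0.67  0.38 -0.21 -0.55 -0.77 -0.27] 3.818612093198226e-13
hover [-0.76  0.22 -0.15 -0.48 -1.   -0.34] 1.9509394100225563e-12
30 0 [-0.38  0.09 -0.04 -0.4  -1.17 -0.57] 0.0
30 20 [-0.14  0.19  0.14 -0.08 -1.42 -0.89] 0.0
30 35 [-0.02  0.34  0.3   0.07 -1.66 -1.02] 0.0
30 50 [ 0.07  0.53  0.54  0.19 -1.94 -1.08] 0.0
30 60 [ 0.11  0.69  0.74  0.26 -2.14 -1.08] 0.0
30 68 [ 0.14  0.84  0.93  0.34 -2.31 -1.04] 0.0
38 0 [-0.43  0.17  0.07 -0.44 -1.27 -0.39] 0.0
38 20 [-0.18  0.23  0.19 -0.09 -1.45 -0.72] 0.0
38 35 [-0.03  0.35  0.32  0.09 -1.64 -0.87] 0.0
38 50 [ 0.08  0.52  0.5   0.23 -1.88 -0.95] 0.0
38 60 [ 0.13  0.66  0.66  0.32 -2.06 -0.96] 0.0
38 68 [ 0.17  0.78  0.8   0.4  -2.2  -0.94] 0.0
[[0.008, 0.011, -0.027, 6.9, -1.1, 0.4], [0.007, 0.008, -0.029, 6.8, -1.1, 0.3], [0.006, 0.004, -0.029, 6.9, -1.0, 0.4], [0.006, 0.001, -0.03, 6.9, -1.1, 0.3], [0.006, -0.003, -0.03, 6.8, -1.1, 0.4]]
[[0.005, -0.006, -0.029, 6.9, -1.1, 0.4], [0.004, -0.01, -0.028, 6.9, -1.1, 0.3], [0.004, -0.013, -0.027, 6.8, -1.1, 0.4], [0.003, -0.017, -0.026, 6.9, -1.0, 0.3], [0.002, -0.019, -0.023, 6.9, -1.1, 0.4]]
max [0.008 0.019 0.03  6.9   1.1   0.4  ]
```

>>> servo_tool([
  [0.008,0.011,-0.027,6.9,-1.1,0.4],
  [0.007,0.008,-0.029,6.8,-1.1,0.3],
  [0.006,0.004,-0.029,6.9,-1.0,0.4],
  [0.006,0.001,-0.03,6.9,-1.1,0.3],
  [0.006,-0.003,-0.03,6.8,-1.1,0.4],
], fingers=0.45)

```text
clock: 6.75
tool_pos: [0.4457, -0.2482, 0.1961]
tcp_rot: [-0.325, 0.503, 0.243, 0.763]
ft_force: [0.1, -0.6, -0.5]
finger_gap: 0.546
```

>>> servo_tool([
  [0.005,-0.006,-0.029,6.9,-1.1,0.4],
  [0.004,-0.01,-0.028,6.9,-1.1,0.3],
  [0.004,-0.013,-0.027,6.8,-1.1,0.4],
  [0.003,-0.017,-0.026,6.9,-1.0,0.3],
  [0.002,-0.019,-0.023,6.9,-1.1,0.4],
])

```text
clock: 7.25
tool_pos: [0.3881, -0.3772, 0.1405]
tcp_rot: [-0.065, 0.522, 0.11, 0.844]
ft_force: [0.1, -1.0, -0.4]
finger_gap: 0.548
```

Run:
```python
from geo import *
from h import *
from station import snapshot
p,r,o=cur();show(o);print(r.as_matrix().round(3).tolist())
s=snapshot("wrist");cv2.imwrite("pics/w4.png",s["color"][:,:,::-1]); np.savez("pics/w4.npz",obs_p=o["tool_pos"],obs_r=o["tcp_rot"],**s)
```

```text
t 7.25 p [ 0.3881 -0.3772  0.1405] F [ 0.1 -1.  -0.4] gap 0.548 q [-0.757, 0.221, -0.152, -0.472, -0.997, -0.34]
[[0.432, -0.253, 0.866], [0.118, 0.967, 0.224], [-0.894, 0.005, 0.447]]
```

View pics/w4.png

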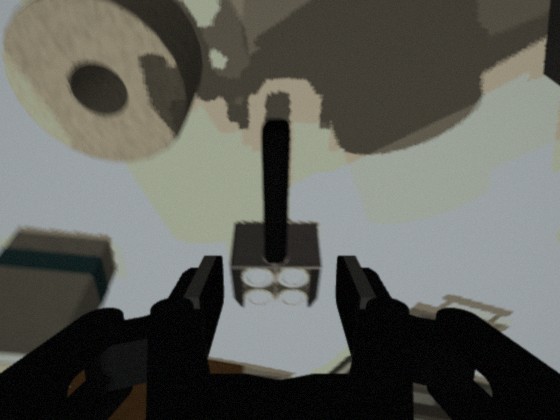

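The handle is black, from its free end at (275,120) to the pan at (275,260), midway between the fingers. Four of the caps are visible in the pan. The label roll at (100,85) and the carton at (55,290) are clear.

Run:
```python
from geo import *
from h import *
s=dict(np.load("pics/w4.npz"));o={"tool_pos":s["obs_p"],"tcp_rot":s["obs_r"]}
g=s["color"].astype(int).sum(2); C=[]
for v in range(126,222,6):
    u=np.nonzero(g[v,250:305]<110)[0]+250
    if len(u)>5:
        a=plane(s,u.min(),v,.046,o);b=plane(s,u.max()+1,v,.046,o);C.append((a+b)/2)
        print(v,u.min(),u.max(),np.linalg.norm(a-b).round(4),((a+b)/2).round(4)[:2])
C=np.array(C);d=np.polyfit(C[:,0],C[:,1],1);print("yaw",np.degrees(np.arctan(d[0])), "y at .445",np.polyval(d,.445))
print("end",plane(s,275,119,.046,o).round(4),"pan back top",plane(s,275,224,.046,o).round(4), plane(s,232,223,.046,o).round(4),plane(s,320,223,.046,o).round(4))
W=cloud(s,o);print(W[124:230:12,275].round(3).tolist())
```

```text
126 264 288 0.0132 [ 0.3706 -0.3827]
132 263 288 0.0139 [ 0.3741 -0.382 ]
138 263 288 0.014 [ 0.3777 -0.3811]
144 263 288 0.0142 [ 0.3813 -0.3802]
150 263 288 0.0144 [ 0.3851 -0.3792]
156 263 287 0.014 [ 0.389  -0.3785]
162 264 287 0.0137 [ 0.3929 -0.3772]
168 264 287 0.0138 [ 0.3969 -0.3762]
174 264 287 0.014 [ 0.4011 -0.3752]
180 264 287 0.0142 [ 0.4054 -0.3741]
186 264 286 0.0138 [ 0.4098 -0.3732]
192 264 286 0.014 [ 0.4144 -0.3721]
198 265 285 0.013 [ 0.419  -0.3709]
204 265 285 0.0132 [ 0.4238 -0.3697]
210 265 285 0.0134 [ 0.4287 -0.3684]
216 265 285 0.0136 [ 0.4338 -0.3671]
yaw 13.880645339002465 y at .445 -0.36443339391105667
end [ 0.3668 -0.3844  0.046 ] pan back top [ 0.4409 -0.3657  0.046 ] [ 0.447  -0.3933  0.046 ] [ 0.4327 -0.3372  0.046 ]
[[0.375, -0.383, 0.037], [0.377, -0.382, 0.045], [0.384, -0.38, 0.046], [0.392, -0.378, 0.046], [0.4, -0.376, 0.046], [0.408, -0.374, 0.047], [0.417, -0.372, 0.047], [0.427, -0.369, 0.046], [0.437, -0.367, 0.047]]
```

Run:
```python
from geo import *
from h import *
s=dict(np.load("pics/w4.npz"));o={"tool_pos":s["obs_p"],"tcp_rot":s["obs_r"]}
crop(s,220,210,330,320,"pics/w4c.png",6)
for v in (258,262,266): print(v,[plane(s,u,v,.046,o).round(4).tolist() for u in (231,275,322)])
print("base",plane(s,275,223,0,o).round(4))
W=cloud(s,o);print([(v,W[v,245].round(3).tolist()) for v in range(215,300,6)])
```

```text
258 [[0.4821, -0.388, 0.046], [0.4742, -0.3573, 0.046], [0.4659, -0.3243, 0.046]]
262 [[0.4865, -0.3873, 0.046], [0.4786, -0.3562, 0.046], [0.4701, -0.3229, 0.046]]
266 [[0.491, -0.3865, 0.046], [0.483, -0.355, 0.046], [0.4745, -0.3214, 0.046]]
base [ 0.4836 -0.355   0.    ]
[(215, [0.481, -0.381, 0.0]), (221, [0.488, -0.38, -0.001]), (227, [0.489, -0.379, 0.005]), (233, [0.49, -0.378, 0.011]), (239, [0.489, -0.378, 0.018]), (245, [0.489, -0.378, 0.025]), (251, [0.488, -0.377, 0.032]), (257, [0.489, -0.377, 0.037]), (263, [0.489, -0.377, 0.043]), (269, [0.534, -0.37, 0.012]), (275, [0.535, -0.369, 0.018]), (281, [nan, nan, nan]), (287, [0.573, -0.363, 0.003]), (293, [0.584, -0.361, 0.002]), (299, [0.573, -0.362, 0.016])]
```

View pics/w4c.png

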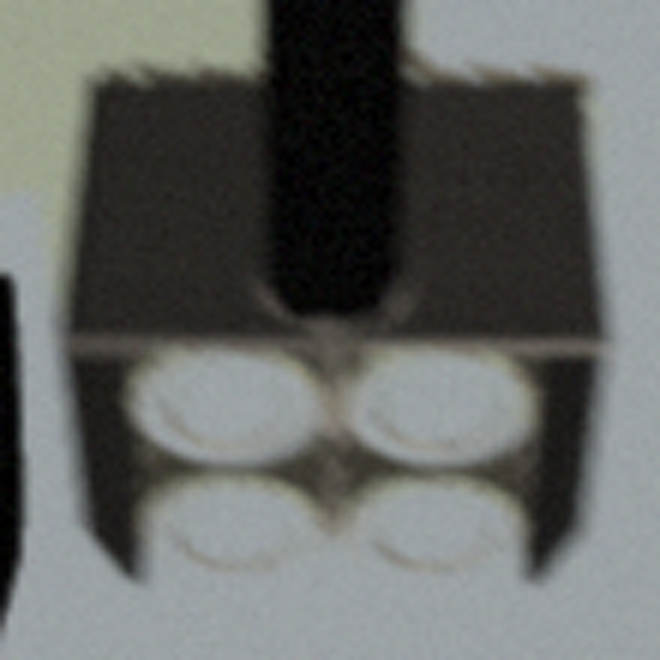

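Run:
```python
from geo import *
p,r,o=cur();g=np.array([.438,-.366,.036]);rr=tool(14,0,27)
a,b=plan(p,r,g-rr.apply([.003+.04,0,0]),rr,3,3,1)
plan(a,b,g-rr.apply([.003,0,0]),rr,3,3,1)
```

```text
[[0.024, 0.0, 0.001, 0.0, -0.2, -0.2], [0.024, 0.0, 0.001, 0.0, -0.2, -0.2], [0.024, 0.0, 0.0, 0.0, -0.2, -0.2]]
max [0.024 0.    0.001 0.    0.2   0.2  ]
[[0.013, 0.0, 0.0, 0.0, 0.0, 0.0], [0.014, 0.0, 0.0, 0.0, 0.0, 0.0], [0.013, 0.0, 0.0, 0.0, 0.0, 0.0]]
max [0.014 0.    0.    0.    0.    0.   ]
```

>>> servo_tool([
  [0.024,0,0.001,0,-0.2,-0.2],
  [0.024,0,0.001,0,-0.2,-0.2],
  [0.024,0,0,0,-0.2,-0.2],
  [0.02,0,0,0,0,0],
  [0.01,0,0,0,0,0],
])

```text
clock: 7.8
tool_pos: [0.4348, -0.3631, 0.0492]
tcp_rot: [-0.069, 0.518, 0.108, 0.846]
ft_force: [-0.8, -0.3, -0.3]
finger_gap: 0.551
```

>>> servo_tool([
  [0.01,0,0,0,0,0],
  [0,0,0,0,0,0],
])

```text
clock: 8.0
tool_pos: [0.4394, -0.3628, 0.0417]
tcp_rot: [-0.069, 0.517, 0.107, 0.846]
ft_force: [0.1, 0.1, 0.7]
finger_gap: 0.545
```

Run:
```python
from geo import *
from h import *
from station import snapshot
p,r,o=cur();show(o);print(p+r.apply([.003,0,0]))
s=snapshot("wrist");cv2.imwrite("pics/w5.png",s["color"][:,:,::-1])
```

```text
t 8.0 p [ 0.4394 -0.3628  0.0417] F [0.1 0.1 0.7] gap 0.545 q [-0.676, 0.368, -0.22, -0.552, -0.763, -0.275]
[ 0.44072388 -0.36244697  0.03906102]
```

View pics/w5.png

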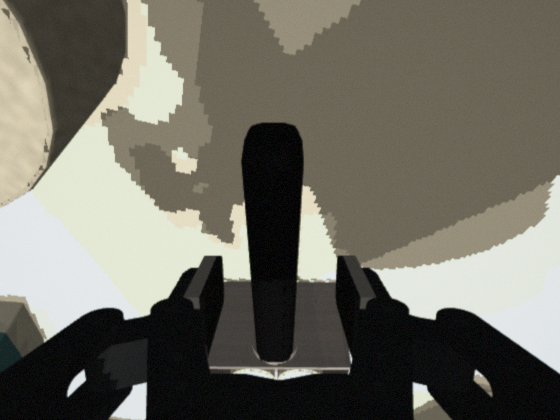

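The handle (u 248 to 300) is between the pads (218 to 340). I go 3 mm deeper and close firmly.

>>> servo_tool([
  [0.003,0,0,0,0,0],
  [0,0,0,0,0,0],
  [0,0,0,0,0,0],
  [0,0,0,0,0,0],
  [0,0,0,0,0,0],
], fingers=1, grip_force=100)

```text
clock: 8.55
tool_pos: [0.4409, -0.3635, 0.0408]
tcp_rot: [-0.07, 0.516, 0.106, 0.847]
ft_force: [-1.6, 0.4, 4.2]
finger_gap: 0.171
```

Run:
```python
from geo import *
p,r,o=cur();show(o);g=p+r.apply([.003,0,0]);print(g)
print("alpha",np.degrees(np.arcsin(-r.as_matrix()[2,2]*-1)) , r.as_matrix().round(3).tolist())
rr=r
a,b=plan(p,r,p+[0,0,.06],r,4,3,1)
```

```text
t 8.55 p [ 0.4409 -0.3635  0.0408] F [-1.6  0.4  4.2] gap 0.171 q [-0.675, 0.37, -0.219, -0.554, -0.758, -0.273]
[ 0.44220477 -0.36315012  0.03813783]
alpha 27.179810905177693 [[0.444, -0.252, 0.86], [0.108, 0.968, 0.228], [-0.89, -0.008, 0.457]]
[[-0.013, 0.0, 0.007, 0.0, 0.0, 0.0], [-0.014, 0.0, 0.007, 0.0, 0.0, 0.0], [-0.013, 0.0, 0.007, 0.0, 0.0, 0.0], [-0.013, -0.001, 0.006, 0.0, 0.0, 0.0]]
max [0.014 0.001 0.007 0.    0.    0.   ]
```

>>> servo_tool([
  [-0.007,0,0.003,0,0,0],
  [-0.013,0,0.007,0,0,0],
  [-0.013,0,0.007,0,0,0],
  [-0.013,0,0.007,0,0,0],
  [-0.013,0,0.007,0,0,0],
])

```text
clock: 9.05
tool_pos: [0.4413, -0.3624, 0.1085]
tcp_rot: [-0.07, 0.517, 0.107, 0.847]
ft_force: [0.2, 1.5, -2.6]
finger_gap: 0.169
```

Run:
```python
from geo import *
from h import *
from station import snapshot
p,r,o=cur();show(o);print(o["ft_torque"])
s=snapshot("side");crop(s,240,90,420,230,"pics/s6.png",4)
s=snapshot("wrist");cv2.imwrite("pics/w6.png",s["color"][:,:,::-1])
```

```text
t 9.05 p [ 0.4413 -0.3624  0.1085] F [ 0.2  1.5 -2.6] gap 0.169 q [-0.662, 0.28, -0.166, -0.484, -0.878, -0.385]
[-0.5152289   1.87204095 -0.01165575]
```

View pics/s6.png

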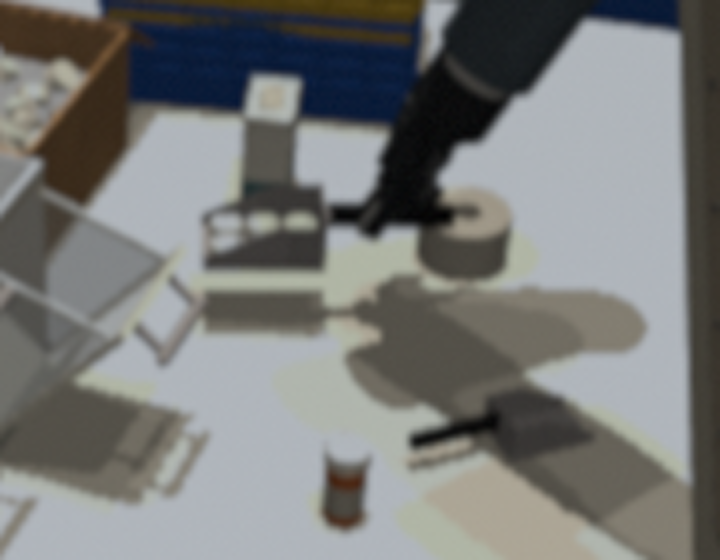

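View pics/w6.png

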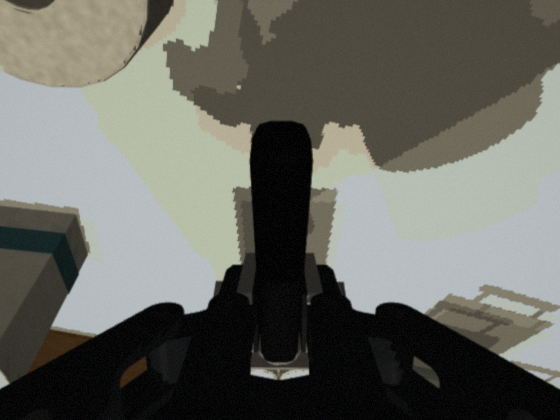

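The scoop is level and lifted with its caps: side crop, pan at (265,230), shadow clear beneath. I raise it, carry it over, then tilt.

```bash
cat >> geo.py <<'E'
NG=.147
def tcp_for_nose(nose,yaw,pitch,alpha=27.1):
    g=nose+scooprot(yaw,pitch).apply([-NG,0,.038]); rr=tool(yaw,pitch,alpha); return g-rr.apply([.003,0,0]),rr
E
python3 - <<'E'
from geo import *
p,r,o=cur();q=o["joint_pos"]
print("pitch residual", np.degrees((tool(14.6,0,27.1).inv()*r).as_rotvec()))
up=p+[0,0,.14]
a,b=plan(p,r,up,r,6,3,1)
tp,tr=tcp_for_nose(binpt(-.085,-.012,.215),30,0)
print(tp); a,b=plan(a,b,tp,tr,10,3,1)
qq=q
for k in range(0,11,2):
    f=k/10; qq,e=ik(up+(tp-up)*f, r*R.from_rotvec((r.inv()*tr).as_rotvec()*f),qq); print(qq.round(2),round(e,4))
E
```

```text
pitch residual [-0.36446285 -0.2087103  -0.58945767]
[[-0.021, 0.0, 0.011, 0.0, 0.0, 0.0], [-0.02, -0.001, 0.01, 0.0, 0.0, 0.0], [-0.021, 0.0, 0.011, 0.0, 0.0, 0.0], [-0.021, 0.0, 0.011, 0.0, 0.0, 0.0], [-0.021, 0.0, 0.011, 0.0, 0.0, 0.0]]
[[-0.02, -0.001, 0.01, 0.0, 0.0, 0.0]]
max [0.021 0.001 0.011 0.    0.    0.   ]
[ 0.48066857 -0.21453647  0.25567064]
[[0.003, 0.013, 0.007, -1.3, 0.0, 0.8], [0.003, 0.014, 0.007, -1.4, 0.0, 0.7], [0.003, 0.013, 0.008, -1.3, 0.0, 0.8], [0.003, 0.013, 0.008, -1.3, 0.0, 0.8], [0.004, 0.012, 0.008, -1.4, 0.1, 0.7]]
[[0.003, 0.013, 0.008, -1.3, 0.0, 0.8], [0.004, 0.012, 0.009, -1.3, 0.0, 0.7], [0.004, 0.011, 0.009, -1.4, 0.0, 0.8], [0.004, 0.012, 0.01, -1.3, 0.0, 0.8], [0.004, 0.011, 0.009, -1.3, 0.0, 0.7]]
max [0.004 0.014 0.01  1.4   0.1   0.8  ]
[-0.65  0.16  0.03 -0.4  -1.16 -0.55] 0.0
[-0.6   0.14  0.01 -0.4  -1.16 -0.55] 0.0
[-0.55  0.12 -0.01 -0.4  -1.16 -0.55] 0.0
[-0.49  0.1  -0.02 -0.4  -1.17 -0.55] 0.0
[-0.44  0.09 -0.04 -0.4  -1.17 -0.56] 0.0
[-0.38  0.08 -0.05 -0.4  -1.17 -0.56] 0.0
```

>>> servo_tool([
  [-0.015,0,0.008,0,0,0],
  [-0.024,0,0.012,0,0,0],
  [-0.024,0,0.012,0,0,0],
  [-0.024,0,0.012,0,0,0],
  [-0.024,0,0.012,0,0,0],
])

```text
clock: 9.65
tool_pos: [0.4398, -0.3613, 0.2316]
tcp_rot: [-0.069, 0.517, 0.107, 0.846]
ft_force: [-0.4, 0.0, -2.6]
finger_gap: 0.17
```

>>> servo_tool([
  [-0.012,0.007,0.007,-0.7,0,0.4],
  [0.003,0.013,0.007,-1.3,0,0.8],
  [0.003,0.013,0.007,-1.3,0,0.7],
  [0.003,0.013,0.008,-1.4,0,0.8],
  [0.003,0.013,0.008,-1.3,0,0.8],
])

```text
clock: 10.15
tool_pos: [0.454, -0.2934, 0.2463]
tcp_rot: [-0.098, 0.513, 0.161, 0.838]
ft_force: [-0.3, 0.7, -3.3]
finger_gap: 0.167
```

>>> servo_tool([
  [0.003,0.013,0.008,-1.3,0,0.8],
  [0.004,0.012,0.008,-1.4,0,0.7],
  [0.004,0.012,0.009,-1.3,0,0.8],
  [0.004,0.012,0.009,-1.4,0,0.8],
  [0.004,0.011,0.009,-1.3,0,0.8],
])

```text
clock: 10.65
tool_pos: [0.4719, -0.2198, 0.2505]
tcp_rot: [-0.13, 0.505, 0.219, 0.825]
ft_force: [0.8, -0.0, -2.1]
finger_gap: 0.169
```

Run:
```python
from geo import *
from h import *
from station import snapshot
p,r,o=cur();show(o);print("nose",p+r.apply([.003,0,0])+scooprot(28.7,0).apply([NG,0,-.038]), "want",binpt(-.085,-.012,.215))
M=r.as_matrix();print("scoop yaw",np.degrees(np.arctan2(-M[0,1],M[1,1])),"tilt",np.degrees(np.arccos(-M[2,0])),"roll",M[2,1])
s=snapshot("side");crop(s,140,60,400,260,"pics/s7.png",3)
s=snapshot("top");crop(s,225,95,415,275,"pics/t7.png",4)
```

```text
t 10.65 p [ 0.4719 -0.2198  0.2505] F [ 0.8 -0.  -2.1] gap 0.169 q [-0.403, 0.074, -0.06, -0.408, -1.171, -0.546]
nose [ 0.60205249 -0.14853563  0.20987115] want [ 0.60915785 -0.14035315  0.215     ]
scoop yaw 29.441260307635062 tilt 27.14836814935314 roll 0.006691696141133074
```

View pics/s7.png

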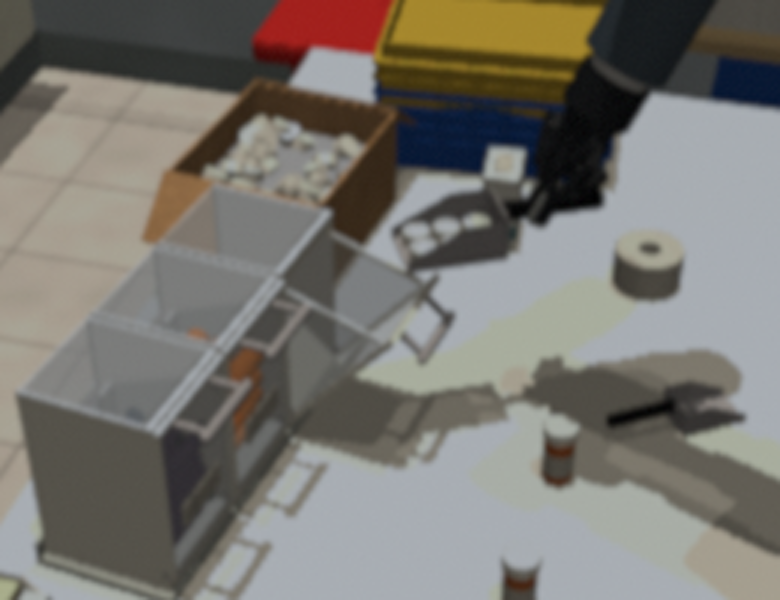

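View pics/t7.png

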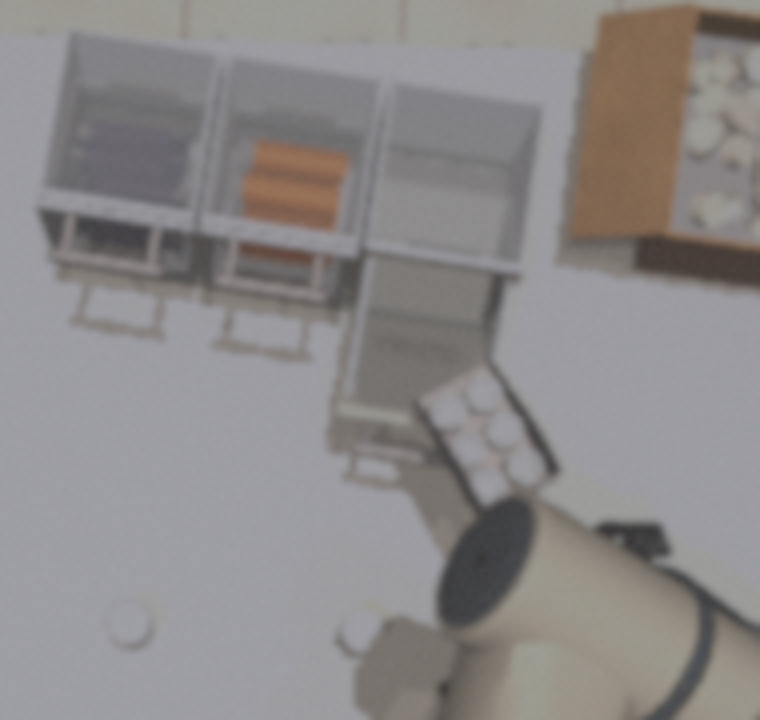

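Top view: six caps lie in the pan. The nose corners are at crop (418,402) and (488,362), over the right front of the bin mouth. I check the nose position from the top camera.

Run:
```python
from geo import *
from h import *
t=dict(np.load("pics/top0.npz"))
c=lambda x,y:(225+x/4,95+y/4)
for n,(x,y),z in [("noseL",(418,402),.215),("noseR",(488,362),.215),("frontL",(341,407),.162),("sideR top",(492,357),.165),("panbackR",(557,470),.255),
 ("roofR",(521,270),.215),("roofL",(366,245),.215)]:
    P=plane(t,*c(x,y),z);d=P-hz;print(n,P.round(4),"bin x,y",(d@xb).round(4),(d@yb).round(4))
```

```text
noseL [ 0.5876 -0.1208  0.215 ] bin x,y -0.109 0.0044
noseR [ 0.6205 -0.1747  0.215 ] bin x,y -0.0691 -0.0445
frontL [ 0.5906 -0.0644  0.162 ] bin x,y -0.1137 0.0608
sideR top [ 0.6339 -0.1845  0.165 ] bin x,y -0.0544 -0.0524
panbackR [ 0.5321 -0.2222  0.255 ] bin x,y -0.1502 -0.1035
roofR [ 0.6941 -0.1997  0.215 ] bin x,y 0.0072 -0.0592
roofL [ 0.7106 -0.0783  0.215 ] bin x,y 0.0071 0.0633
```

```bash
cat >> geo.py <<'E'
def seq(p,r,wps,dec=3,rdec=1):
    rows=[];p=np.array(p,float)
    for tp,tr in wps:
        t=r.inv().apply(tp-p).round(dec);w=np.degrees((r.inv()*tr).as_rotvec()).round(rdec)
        rows.append([float(x)+0. for x in (*t,*w)]);p=p+r.apply(t);r=r*R.from_rotvec(np.radians(w))
    for i in range(0,len(rows),5): print(rows[i:i+5])
    print("max",np.abs(np.array(rows)).max(0)); return p,r
E
python3 - <<'E'
from geo import *
p,r,o=cur();q=o["joint_pos"]
wps=[]
n0=np.array([.602,-.1485,.210]);n1=binpt(-.068,-.008,.205);n2=binpt(-.068,-.008,.195);n3=binpt(-.068,-.008,.178)
for k in range(1,5): wps.append(tcp_for_nose(n0+(n1-n0)*k/4,29.5,0))
for k in range(1,6): wps.append(tcp_for_nose(n1+(n2-n1)*k/5,29.5,5*k))
for k in range(1,17): wps.append(tcp_for_nose(n2+(n3-n2)*k/16,29.5,25+2.5*k))
seq(p,r,wps)
qq=q;qs=[q]
for i,w in enumerate(wps):
    qq,e=ik(*w,qq);qs.append(qq)
    if i%4==3 or e>1e-3: print(i,qq.round(2),round(e,4))
print("max joint speed",np.abs(np.diff(qs,axis=0)).max(0)*10)
E
```

```text
[[0.004, -0.003, 0.005, -0.2, 0.1, -0.3], [0.004, -0.001, 0.005, 0.0, 0.0, 0.0], [0.004, -0.001, 0.005, 0.0, 0.0, 0.0], [0.004, -0.001, 0.006, 0.0, 0.0, 0.0], [-0.008, 0.0, 0.008, 0.0, 5.0, 0.0]]
[[-0.007, 0.0, 0.009, 0.0, 5.0, 0.0], [-0.008, 0.0, 0.009, 0.0, 5.0, 0.0], [-0.007, 0.0, 0.009, 0.0, 5.0, 0.0], [-0.008, 0.0, 0.009, 0.0, 5.0, 0.0], [-0.004, 0.0, 0.005, 0.0, 2.5, 0.0]]
[[-0.003, 0.0, 0.004, 0.0, 2.5, 0.0], [-0.004, 0.0, 0.005, 0.0, 2.5, 0.0], [-0.004, 0.0, 0.005, 0.0, 2.5, 0.0], [-0.004, 0.0, 0.005, 0.0, 2.5, 0.0], [-0.004, 0.0, 0.004, 0.0, 2.5, 0.0]]
[[-0.004, 0.0, 0.005, 0.0, 2.5, 0.0], [-0.003, 0.0, 0.005, 0.0, 2.5, 0.0], [-0.004, 0.0, 0.005, 0.0, 2.5, 0.0], [-0.004, 0.0, 0.005, 0.0, 2.5, 0.0], [-0.004, 0.0, 0.005, 0.0, 2.5, 0.0]]
[[-0.004, 0.0, 0.005, 0.0, 2.5, 0.0], [-0.004, 0.0, 0.005, 0.0, 2.5, 0.0], [-0.004, 0.0, 0.006, 0.0, 2.5, 0.0], [-0.004, 0.0, 0.005, 0.0, 2.5, 0.0], [-0.004, 0.0, 0.005, 0.0, 2.5, 0.0]]
max [8.e-03 3.e-03 9.e-03 2.e-01 5.e+00 3.e-01]
3 [-0.36  0.1  -0.05 -0.4  -1.14 -0.58] 0.0
7 [-0.14  0.21  0.15 -0.08 -1.42 -0.91] 0.0
11 [-0.03  0.33  0.32  0.05 -1.64 -1.02] 0.0
15 [ 0.03  0.46  0.48  0.13 -1.83 -1.07] 0.0
19 [ 0.08  0.6   0.66  0.2  -2.03 -1.08] 0.0
23 [ 0.12  0.77  0.88  0.29 -2.24 -1.06] 0.0
max joint speed [0.63427534 0.48604244 0.64882084 0.97296679 0.87904111 1.04169501]
```

>>> servo_tool([
  [0.004,-0.003,0.005,0,0,0],
  [0.004,-0.001,0.005,0,0,0],
  [0.004,-0.001,0.005,0,0,0],
  [0.004,-0.001,0.006,0,0,0],
  [-0.008,0,0.008,0,5,0],
])

```text
clock: 11.25
tool_pos: [0.499, -0.2122, 0.2542]
tcp_rot: [-0.136, 0.543, 0.211, 0.801]
ft_force: [0.2, 0.2, -2.2]
finger_gap: 0.168
```

>>> servo_tool([
  [-0.007,0,0.009,0,5,0],
  [-0.008,0,0.009,0,5,0],
  [-0.007,0,0.009,0,5,0],
  [0,0,0,0,0,0],
])

```text
clock: 11.65
tool_pos: [0.5198, -0.2013, 0.2854]
tcp_rot: [-0.166, 0.641, 0.192, 0.724]
ft_force: [0.7, -0.2, -3.0]
finger_gap: 0.167
```

Run:
```python
from geo import *
p,r,o=cur();show(o);M=r*tool(0,0,27.1).inv();S=M.as_matrix()
n=p+r.apply([.003,0,0])+M.apply([NG,0,-.038]);d=n-hz
print("pitch",np.degrees(np.arcsin(-S[2,0])),"nose",n,"bin",d@xb,d@yb,"want",binpt(-.068,-.008,.197))
```

```text
t 11.65 p [ 0.5198 -0.2013  0.2854] F [ 0.7 -0.2 -3. ] gap 0.167 q [-0.14, 0.215, 0.161, -0.08, -1.423, -0.909]
pitch 20.03441314902213 nose [ 0.62878855 -0.13911008  0.19633648] bin -0.06571962794707738 -0.008104238181236447 want [ 0.62654342 -0.13869732  0.197     ]
```

Everything tracks the plan. Now the slow tilt.

>>> servo_tool([
  [-0.008,0,0.009,0,5,0],
  [-0.004,0,0.005,0,2.5,0],
  [-0.003,0,0.004,0,2.5,0],
  [-0.004,0,0.005,0,2.5,0],
  [-0.004,0,0.005,0,2.5,0],
])

```text
clock: 12.15
tool_pos: [0.5416, -0.1892, 0.3086]
tcp_rot: [-0.188, 0.73, 0.169, 0.635]
ft_force: [-0.7, 0.5, -1.9]
finger_gap: 0.171
```

>>> servo_tool([
  [-0.004,0,0.005,0,2.5,0],
  [-0.004,0,0.004,0,2.5,0],
  [-0.004,0,0.005,0,2.5,0],
  [-0.003,0,0.005,0,2.5,0],
  [-0.004,0,0.005,0,2.5,0],
])

```text
clock: 12.65
tool_pos: [0.5658, -0.1759, 0.3216]
tcp_rot: [-0.206, 0.795, 0.147, 0.552]
ft_force: [0.8, 0.2, -2.5]
finger_gap: 0.168
```

>>> servo_tool([
  [-0.004,0,0.005,0,2.5,0],
  [-0.004,0,0.005,0,2.5,0],
  [-0.004,0,0.005,0,2.5,0],
  [-0.004,0,0.005,0,2.5,0],
  [-0.004,0,0.006,0,2.5,0],
])

```text
clock: 13.15
tool_pos: [0.5938, -0.1604, 0.3284]
tcp_rot: [-0.221, 0.85, 0.124, 0.462]
ft_force: [1.1, 0.4, -1.6]
finger_gap: 0.166
```

>>> servo_tool([
  [-0.004,0,0.005,0,2.5,0],
  [-0.004,0,0.005,0,2.5,0],
  [0,0,0,0,0,0],
  [0,0,0,0,0,0],
])

```text
clock: 13.55
tool_pos: [0.6048, -0.1543, 0.3287]
tcp_rot: [-0.226, 0.869, 0.115, 0.425]
ft_force: [0.6, -0.4, -2.0]
finger_gap: 0.17
```

Run:
```python
from geo import *
from h import *
from station import snapshot
p,r,o=cur();show(o);M=r*tool(0,0,27.1).inv();S=M.as_matrix()
n=p+r.apply([.003,0,0])+M.apply([NG,0,-.038]);print("pitch",np.degrees(np.arcsin(-S[2,0])),"nose",n)
s=snapshot("side");crop(s,140,60,400,260,"pics/s8.png",3)
s=snapshot("top");crop(s,225,95,415,275,"pics/t8.png",4)
```

```text
t 13.55 p [ 0.6048 -0.1543  0.3287] F [ 0.6 -0.4 -2. ] gap 0.17 q [0.119, 0.829, 0.955, 0.311, -2.296, -1.04]
pitch 64.87366239771477 nose [ 0.62703706 -0.14052855  0.17707702]
```

View pics/s8.png

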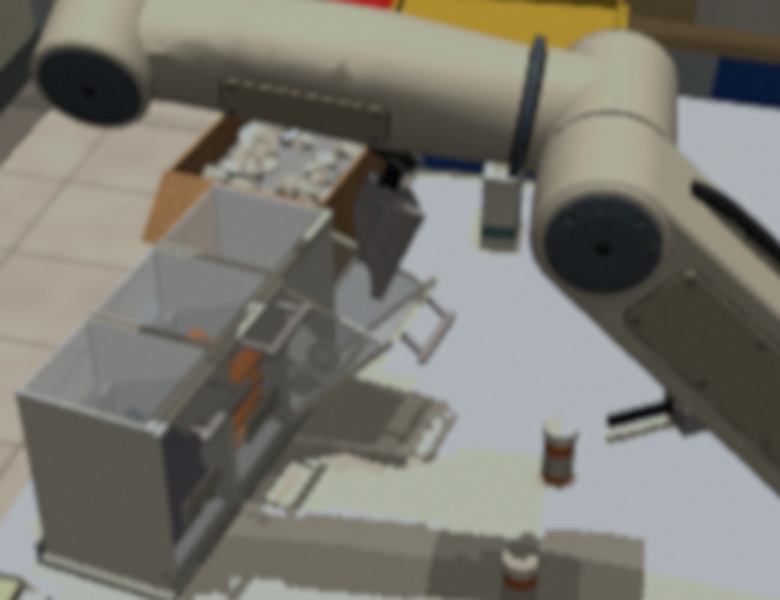

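View pics/t8.png

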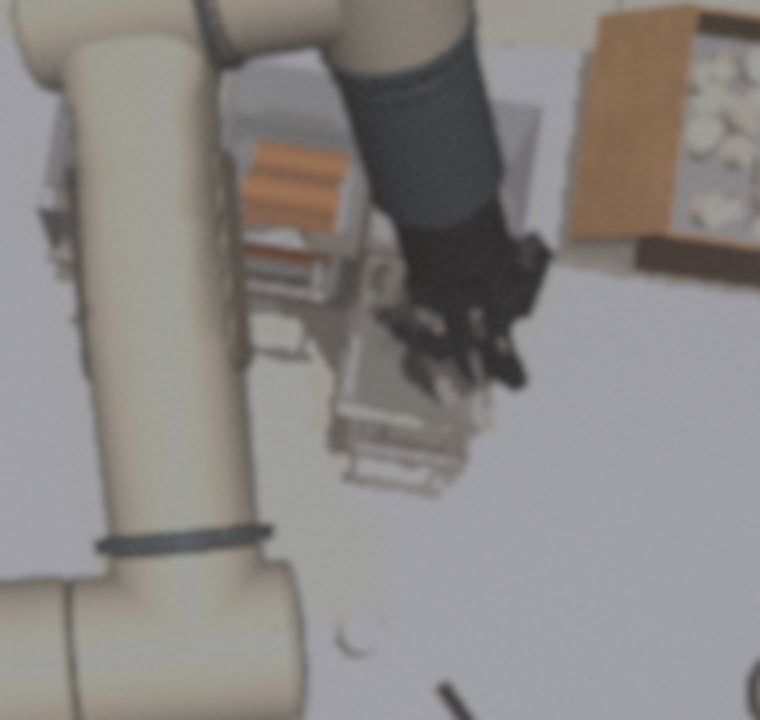

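Run:
```python
from geo import *
p,r,o=cur();q=o["joint_pos"]
n0=np.array([.627,-.1405,.177]);n1=n0+[0,0,.04]-.01*xb;n2=binpt(-.12,-.04,.24)
wps=[]
for k in range(1,4): wps.append(tcp_for_nose(n0+(n1-n0)*k/3,29.5,65-3*k))
for k in range(1,10): wps.append(tcp_for_nose(n1+(n2-n1)*k/9,29.5,56-56*k/9))
seq(p,r,wps)
qq=q;qs=[q]
for w in wps:
    qq,e=ik(*w,qq);qs.append(qq)
    if e>1e-3:print(e)
print(np.abs(np.diff(qs,axis=0)).max(0)*10,qq)
```

```text
[[-0.002, 0.003, -0.013, 0.0, -2.8, -0.4], [-0.003, 0.002, -0.015, 0.0, -3.0, 0.0], [-0.004, 0.002, -0.015, 0.0, -3.0, 0.0], [0.013, 0.0, -0.017, 0.0, -6.2, 0.0], [0.013, 0.001, -0.017, 0.0, -6.2, 0.0]]
[[0.012, 0.0, -0.017, 0.0, -6.2, 0.0], [0.012, 0.0, -0.017, 0.0, -6.3, 0.0], [0.011, 0.0, -0.016, 0.0, -6.2, 0.0], [0.01, 0.0, -0.016, 0.0, -6.2, 0.0], [0.009, 0.001, -0.016, 0.0, -6.2, 0.0]]
[[0.009, 0.0, -0.016, 0.0, -6.3, 0.0], [0.009, 0.0, -0.015, 0.0, -6.2, 0.0]]
max [1.3e-02 3.0e-03 1.7e-02 0.0e+00 6.3e+00 4.0e-01]
[1.00380124 1.13414083 1.46164835 1.20689468 1.33335938 1.35112603] [-0.46597525  0.03454934 -0.02513115 -0.40892883 -1.25973025 -0.51293995]
```

>>> servo_tool([
  [-0.002,0.003,-0.013,0,-2.8,0],
  [-0.003,0.002,-0.015,0,-3,0],
  [-0.004,0.002,-0.015,0,-3,0],
  [0.013,0,-0.017,0,-6.2,0],
  [0.013,0.001,-0.017,0,-6.2,0],
])

```text
clock: 14.15
tool_pos: [0.5367, -0.1829, 0.3547]
tcp_rot: [-0.201, 0.774, 0.153, 0.58]
ft_force: [-0.1, -1.4, -0.3]
finger_gap: 0.17
```

>>> servo_tool([
  [0.012,0,-0.017,0,-6.2,0],
  [0.012,0,-0.017,0,-6.3,0],
  [0.011,0,-0.016,0,-6.2,0],
  [0.01,0,-0.016,0,-6.2,0],
  [0.009,0.001,-0.016,0,-6.2,0],
])

```text
clock: 14.65
tool_pos: [0.4604, -0.2237, 0.3084]
tcp_rot: [-0.153, 0.59, 0.201, 0.767]
ft_force: [-0.1, -0.4, -1.9]
finger_gap: 0.168
```

>>> servo_tool([
  [0.009,0,-0.016,0,-6.3,0],
  [0.009,0,-0.015,0,-6.2,0],
  [0,0,0,0,0,0],
])

```text
clock: 14.95
tool_pos: [0.4368, -0.2361, 0.2795]
tcp_rot: [-0.127, 0.506, 0.215, 0.825]
ft_force: [-0.1, -0.7, -1.6]
finger_gap: 0.169
```

Run:
```python
from geo import *
from h import *
from station import snapshot
p,r,o=cur();show(o)
s=snapshot("side");crop(s,140,60,400,260,"pics/s9.png",3)
s=snapshot("top");crop(s,225,95,415,275,"pics/t9.png",4)
```

```text
t 14.95 p [ 0.4368 -0.2361  0.2795] F [-0.1 -0.7 -1.6] gap 0.169 q [-0.471, 0.03, -0.032, -0.411, -1.263, -0.518]
```

View pics/s9.png

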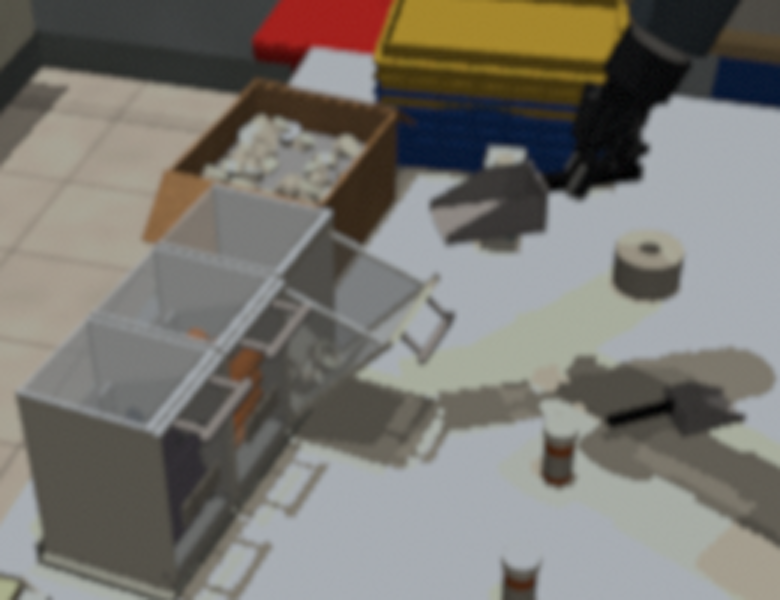

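View pics/t9.png

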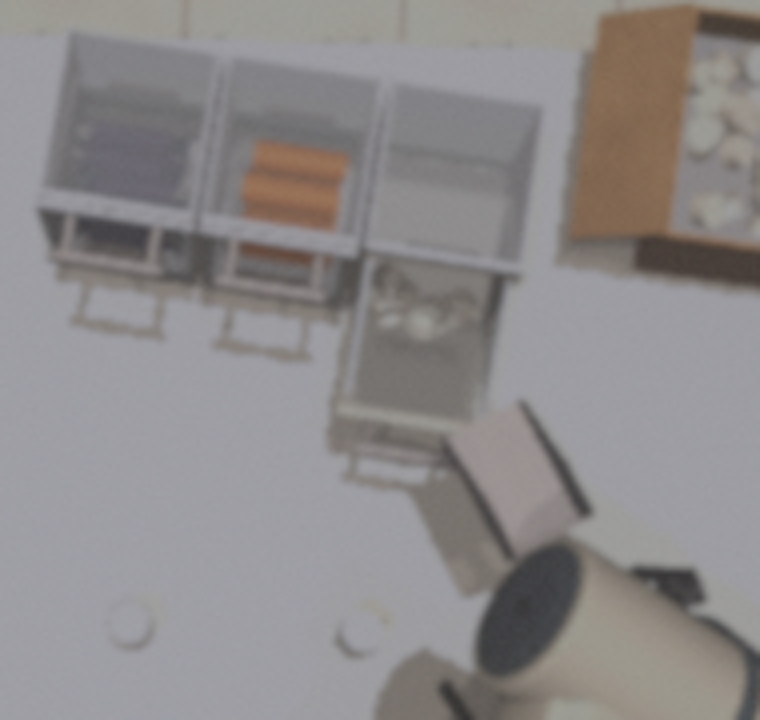

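The pan is empty and the caps lie in the open bin, in the top crop around (425,315), with none on the counter. Now I put the scoop back where it was.

Run:
```python
from geo import *
p,r,o=cur()
tr=R.from_quat([-.07,.516,.106,.847]);t0=np.array([.4409,-.3635,.0408])
a,b=plan(p,r,t0+[0,0,.22],tr,6)
a,b=plan(a,b,t0+[0,0,.02],tr,8)
plan(a,b,t0+[0,0,.001],tr,4,4)
```

```text
[[-0.002, -0.019, -0.011, 2.1, 0.0, -1.2], [-0.001, -0.019, -0.009, 2.1, -0.1, -1.2], [-0.001, -0.019, -0.01, 2.1, 0.0, -1.3], [0.0, -0.02, -0.008, 2.1, -0.1, -1.2], [0.0, -0.02, -0.008, 2.1, 0.0, -1.2]]
[[0.0, -0.02, -0.007, 2.1, -0.1, -1.2]]
max [2.0e-03 2.0e-02 1.1e-02 2.1e+00 1.0e-01 1.3e+00]
[[0.022, 0.0, -0.011, 0.0, 0.0, 0.0], [0.023, 0.0, -0.012, 0.0, 0.0, 0.0], [0.022, 0.0, -0.011, 0.0, 0.0, 0.0], [0.022, 0.001, -0.012, 0.0, 0.0, 0.0], [0.022, 0.0, -0.011, 0.0, 0.0, 0.0]]
[[0.023, 0.0, -0.011, 0.0, 0.0, 0.0], [0.022, 0.0, -0.012, 0.0, 0.0, 0.0], [0.022, 0.0, -0.011, 0.0, 0.0, 0.0]]
max [0.023 0.001 0.012 0.    0.    0.   ]
[[0.0042, 0.0001, -0.0022, 0.0, 0.0, 0.0], [0.0043, 0.0001, -0.0023, 0.0, 0.0, 0.0], [0.0042, 0.0001, -0.0022, 0.0, 0.0, 0.0], [0.0042, 0.0001, -0.0023, 0.0, 0.0, 0.0]]
max [0.0043 0.0001 0.0023 0.     0.     0.    ]
```

>>> servo_tool([
  [-0.002,-0.019,-0.011,2.1,0,-1.2],
  [-0.001,-0.019,-0.009,2.1,0,-1.2],
  [-0.001,-0.019,-0.01,2.1,0,-1.3],
  [0,-0.02,-0.008,2.1,-0.1,-1.2],
  [0,-0.02,-0.008,2.1,0,-1.2],
])

```text
clock: 15.55
tool_pos: [0.4432, -0.3417, 0.2635]
tcp_rot: [-0.081, 0.516, 0.125, 0.843]
ft_force: [0.2, -0.1, -1.6]
finger_gap: 0.168
```

>>> servo_tool([
  [0,-0.02,-0.007,2.1,-0.1,-1.2],
  [0.022,0,-0.011,0,0,0],
  [0.022,0,-0.012,0,0,0],
  [0.022,0,-0.011,0,0,0],
  [0.022,0,-0.012,0,0,0],
])

```text
clock: 16.05
tool_pos: [0.4421, -0.3636, 0.1597]
tcp_rot: [-0.07, 0.517, 0.107, 0.847]
ft_force: [-0.3, -0.4, -1.7]
finger_gap: 0.167
```

>>> servo_tool([
  [0.022,0,-0.011,0,0,0],
  [0.022,0,-0.011,0,0,0],
  [0.022,0,-0.012,0,0,0],
  [0.012,0,-0.006,0,0,0],
  [0,0,0,0,0,0],
])

```text
clock: 16.55
tool_pos: [0.4413, -0.3633, 0.0707]
tcp_rot: [-0.069, 0.518, 0.108, 0.846]
ft_force: [-2.1, -0.4, -2.4]
finger_gap: 0.166
```

Run:
```python
from geo import *
from h import *
from station import snapshot
p,r,o=cur();show(o);print(r.as_quat())
s=snapshot("side");crop(s,240,90,420,230,"pics/s10.png",4)
tr=R.from_quat([-.07,.516,.106,.847]);t0=np.array([.4409,-.3635,.0408])
plan(p,r,t0+[0,0,.003],tr,4,4)
```

```text
t 16.55 p [ 0.4413 -0.3633  0.0707] F [-2.1 -0.4 -2.4] gap 0.166 q [-0.669, 0.331, -0.194, -0.518, -0.816, -0.328]
[-0.06875704  0.51778642  0.10832292  0.8458344 ]
[[0.0059, 0.0, -0.0032, 0.0, -0.1, -0.1], [0.006, 0.0, -0.0031, 0.0, 0.0, -0.1], [0.0059, 0.0, -0.0032, 0.0, -0.1, 0.0], [0.006, 0.0001, -0.0032, 0.0, 0.0, -0.1]]
max [0.006  0.0001 0.0032 0.     0.1    0.1   ]
```

View pics/s10.png

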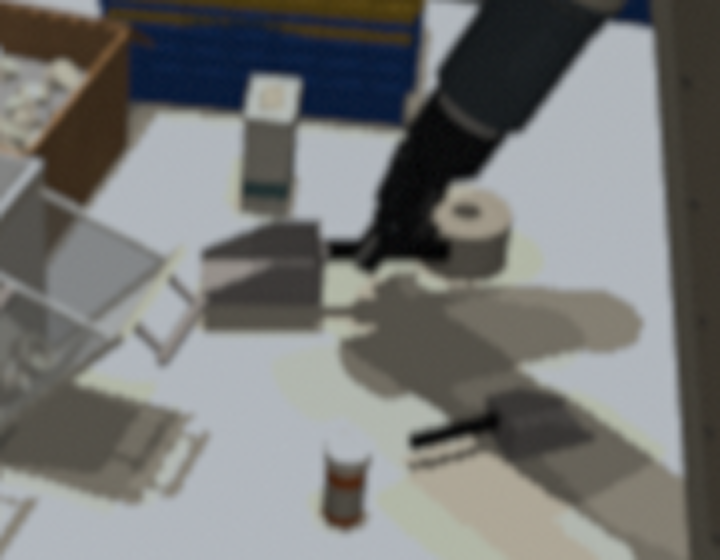

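>>> servo_tool([
  [0.006,0,-0.003,0,0,0],
  [0.006,0,-0.003,0,0,0],
  [0.006,0,-0.003,0,0,0],
  [0.005,0,-0.003,0,0,0],
  [0,0,0,0,0,0],
])

```text
clock: 17.1
tool_pos: [0.4412, -0.3635, 0.0456]
tcp_rot: [-0.069, 0.517, 0.108, 0.846]
ft_force: [-0.4, 0.7, -1.9]
finger_gap: 0.173
```

>>> servo_tool([
  [0.001,0,-0.001,0,0,0],
  [0.001,0,-0.001,0,0,0],
  [0.001,0,0,0,0,0],
  [0,0,0,0,0,0],
])

```text
clock: 17.5
tool_pos: [0.4414, -0.3641, 0.0431]
tcp_rot: [-0.07, 0.517, 0.108, 0.846]
ft_force: [0.1, 0.7, -2.4]
finger_gap: 0.169
```

Run:
```python
from geo import *
p,r,o=cur();show(o)
```

```text
t 17.5 p [ 0.4414 -0.3641  0.0431] F [ 0.1  0.7 -2.4] gap 0.169 q [-0.675, 0.369, -0.214, -0.551, -0.766, -0.276]
```

>>> servo_tool([
  [0.001,0,-0.001,0,0,0],
  [0.001,0,0,0,0,0],
  [0,0,0,0,0,0],
])

```text
clock: 17.8
tool_pos: [0.4414, -0.3642, 0.041]
tcp_rot: [-0.07, 0.517, 0.108, 0.847]
ft_force: [-1.9, 0.5, -0.6]
finger_gap: 0.169
```

>>> servo_tool([
  [0.001,0,0,0,0,0],
  [0,0,0,0,0,0],
])

```text
clock: 18.0
tool_pos: [0.4419, -0.3643, 0.0408]
tcp_rot: [-0.071, 0.516, 0.108, 0.847]
ft_force: [-3.8, 0.1, 4.0]
finger_gap: 0.167
```

Contact is made (Fz went from −2.4 to +4 N). I release and back off along the fingers.

>>> servo_tool([
  [0,0,0,0,0,0],
  [0,0,0,0,0,0],
  [0,0,0,0,0,0],
], fingers=0.45, grip_force=40)

```text
clock: 18.3
tool_pos: [0.442, -0.364, 0.04]
tcp_rot: [-0.07, 0.517, 0.108, 0.847]
ft_force: [-0.7, 0.4, -0.4]
finger_gap: 0.55
```

>>> servo_tool([
  [-0.01,0,0,0,0,0],
  [-0.02,0,0,0,0,0],
  [-0.03,0,0,0,0,0],
  [-0.03,0,0,0,0,0],
  [-0.03,0,0,0,0,0],
])

```text
clock: 18.8
tool_pos: [0.3878, -0.3773, 0.1485]
tcp_rot: [-0.07, 0.517, 0.108, 0.846]
ft_force: [1.3, -0.3, 0.7]
finger_gap: 0.55
```

Run:
```python
from geo import *
from h import *
from station import snapshot
p,r,o=cur();show(o)
s=snapshot("side");crop(s,140,60,400,260,"pics/s11.png",3)
s=snapshot("top");np.savez("pics/t11.npz",**s);crop(s,225,95,455,285,"pics/t11.png",3)
s=snapshot("wrist");cv2.imwrite("pics/w11.png",s["color"][:,:,::-1]); np.savez("pics/w11.npz",obs_p=o["tool_pos"],obs_r=o["tcp_rot"],**s)
o2={"tool_pos":o["tool_pos"],"tcp_rot":o["tcp_rot"]}
W=cloud(s,o);print([(v,W[v,275].round(3).tolist()) for v in range(120,300,15)])
# open bin handle grasp: pick tilt 20, az 172.2
bar=np.array([.5505,-.120,.135])
for b in (12,18,22):
  rr=down(D(172.2))*R.from_rotvec([0,0,-D(b)])
  print(b,[v.round(3) for v in ik(bar-rr.apply([.003,0,0]),rr,[.1,.15,-.45,.15,-.6,-.35])])
```

```text
t 18.8 p [ 0.3878 -0.3773  0.1485] F [ 1.3 -0.3  0.7] gap 0.55 q [-0.76, 0.207, -0.152, -0.475, -0.998, -0.334]
[(120, [0.377, -0.383, 0.037]), (135, [0.384, -0.382, 0.042]), (150, [0.394, -0.379, 0.042]), (165, [0.404, -0.376, 0.042]), (180, [0.415, -0.374, 0.043]), (195, [0.427, -0.371, 0.043]), (210, [0.441, -0.367, 0.042]), (225, [0.455, -0.364, 0.042]), (240, [0.471, -0.36, 0.041]), (255, [0.486, -0.356, 0.043]), (270, [0.558, -0.338, -0.001]), (285, [0.584, -0.331, -0.002])]
12 [array([ 0.092,  0.217, -0.289,  0.062, -0.861, -0.264]), np.float64(0.0)]
18 [array([ 0.109,  0.162, -0.407,  0.117, -0.7  , -0.323]), np.float64(0.0)]
22 [array([ 0.119,  0.128, -0.493,  0.172, -0.584, -0.382]), np.float64(0.0)]
```

View pics/s11.png

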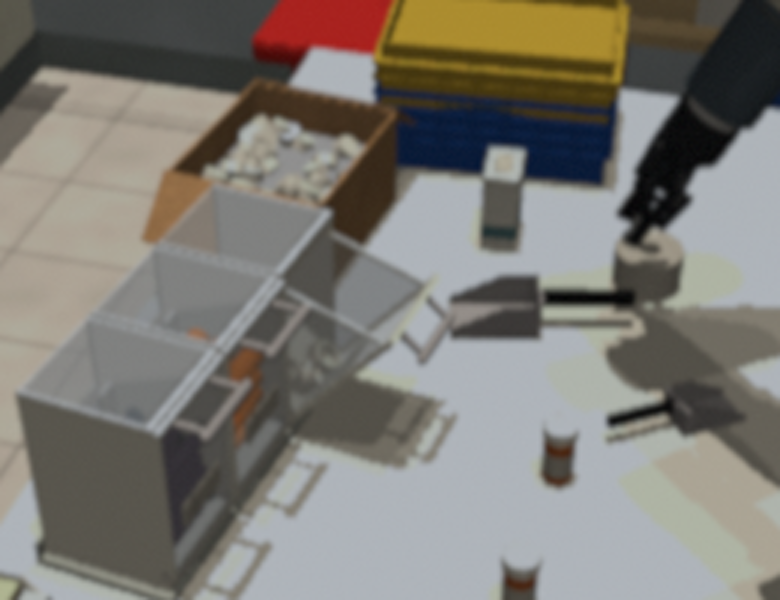

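View pics/t11.png

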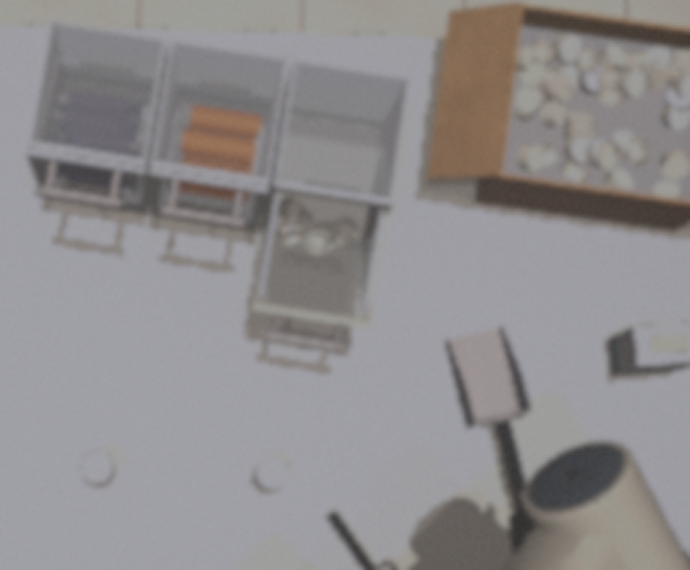

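The scoop lies flat: its handle top is at a constant z≈0.042 along its length, side crop (495,310). The bin is still open with the caps inside. Next I regrip the bar.

Run:
```python
from geo import *
p,r,o=cur();q=o["joint_pos"]
bar=np.array([.5505,-.120,.135]);rr=down(D(172.2))*R.from_rotvec([0,0,-D(18)])
h=bar-rr.apply([.003+.11,0,0]);print(h)
a,b=plan(p,r,h,rr,12)
qq=q;qs=[q]
rv=(r.inv()*rr).as_rotvec()
for k in range(1,13):
    qq,e=ik(p+(h-p)*k/12,r*R.from_rotvec(rv*k/12),qq);qs.append(qq)
print(np.abs(np.diff(qs,axis=0)).max(0)*10,e)
```

```text
[ 0.51590416 -0.11526096  0.24246939]
[[0.0, 0.018, 0.018, -5.7, 1.1, 0.1], [0.0, 0.017, 0.019, -5.7, 1.1, 0.1], [0.0, 0.015, 0.021, -5.7, 1.0, 0.0], [-0.001, 0.012, 0.022, -5.8, 1.1, 0.1], [-0.002, 0.01, 0.024, -5.7, 1.1, 0.1]]
[[-0.001, 0.008, 0.024, -5.7, 1.1, 0.1], [-0.003, 0.005, 0.025, -5.7, 1.1, 0.0], [-0.002, 0.003, 0.025, -5.7, 1.0, 0.1], [-0.003, 0.0, 0.026, -5.7, 1.1, 0.1], [-0.004, -0.002, 0.025, -5.8, 1.1, 0.1]]
[[-0.004, -0.005, 0.025, -5.7, 1.1, 0.1], [-0.005, -0.007, 0.024, -5.7, 1.1, 0.0]]
max [5.0e-03 1.8e-02 2.6e-02 5.8e+00 1.1e+00 1.0e-01]
[0.78886643 0.31659515 0.24177904 0.53120986 0.15437248 0.1588875 ] 4.2867809302293836e-10
```

>>> servo_tool([
  [-0.005,0.018,0.018,-5.7,1.1,0.1],
  [-0.005,0.017,0.019,-5.7,1.1,0.1],
  [0,0.015,0.021,-5.7,1,0],
  [0,0.012,0.022,-5.8,1.1,0.1],
  [0,0.01,0.024,-5.7,1.1,0.1],
], fingers=0.65)

```text
clock: 19.45
tool_pos: [0.4386, -0.2673, 0.1919]
tcp_rot: [-0.281, 0.513, 0.233, 0.777]
ft_force: [0.1, 0.7, 0.1]
finger_gap: 0.35
```

>>> servo_tool([
  [-0.001,0.008,0.024,-5.7,1.1,0.1],
  [-0.003,0.005,0.025,-5.7,1.1,0],
  [-0.002,0.003,0.025,-5.7,1,0.1],
  [-0.003,0,0.026,-5.7,1.1,0.1],
  [-0.004,-0.002,0.025,-5.8,1.1,0.1],
])

```text
clock: 19.95
tool_pos: [0.4915, -0.1574, 0.2302]
tcp_rot: [-0.473, 0.477, 0.342, 0.657]
ft_force: [0.2, -0.5, 0.2]
finger_gap: 0.345
```

>>> servo_tool([
  [-0.004,-0.005,0.025,-5.7,1.1,0.1],
  [-0.003,-0.007,0.024,-5.7,1.1,0],
  [0,0,0,0,0,0],
])

```text
clock: 20.25
tool_pos: [0.5142, -0.1123, 0.2446]
tcp_rot: [-0.543, 0.452, 0.379, 0.597]
ft_force: [-0.1, -0.9, -0.6]
finger_gap: 0.355
```

Run:
```python
from geo import *
from h import *
from station import snapshot
p,r,o=cur();show(o)
s=snapshot("wrist");cv2.imwrite("pics/w12.png",s["color"][:,:,::-1])
W=cloud(s,o)
L=[]
for v in range(165,262,8):
    row=W[v,255:300];row=row[~np.isnan(row[:,2])]
    row=row[(row[:,2]<.15)&(row[:,2]>.11)]
    if len(row): z=row[:,2].max();k=row[:,2]>z-.004;L.append(row[k].mean(0))
L=np.array(L);print(L.round(4)[::3]);d=np.polyfit(L[:,1],L[:,0],1);print(np.degrees(np.arctan(d[0])))
bar=np.array([np.polyval(d,-.120),-.120,.135]);print(bar)
rr=down(D(172.2))*R.from_rotvec([0,0,-D(18)])
print(r.inv().apply(bar-rr.apply([.003,0,0])-p), np.degrees((r.inv()*rr).as_rotvec()))
```

```text
t 20.25 p [ 0.5142 -0.1123  0.2446] F [-0.1 -0.9 -0.6] gap 0.355 q [0.135, 0.011, -0.279, 0.094, -0.982, -0.305]
[[ 0.5543 -0.1505  0.1449]
 [ 0.5504 -0.1339  0.1407]
 [ 0.5532 -0.1179  0.1408]
 [ 0.5554 -0.1013  0.141 ]
 [ 0.5629 -0.0862  0.1462]]
7.753901794511249
[ 0.55363077 -0.12        0.135     ]
[ 0.11355788 -0.0046507  -0.00275371] [ 0.35367626  0.20641502 -0.20038769]
```

View pics/w12.png

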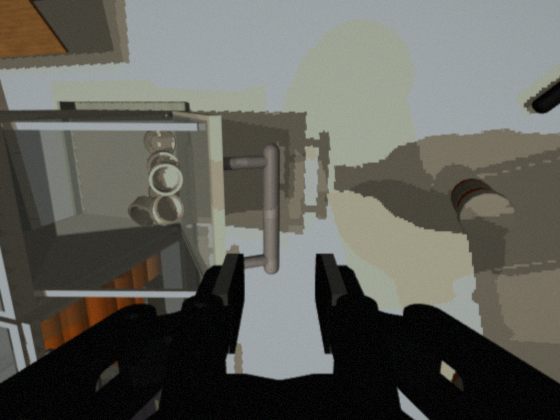

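The wrist view shows caps in the bin around (160,140) to (168,210), and the bar at u≈272. I zoom in to count the caps before shutting.

Run:
```python
import cv2
im=cv2.imread("pics/w12.png")[95:260,40:230];cv2.imwrite("pics/w12c.png",cv2.resize(cv2.convertScaleAbs(im,alpha=1.5),None,fx=4,fy=3.6,interpolation=cv2.INTER_CUBIC))
```

```text
(no output)
```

View pics/w12c.png

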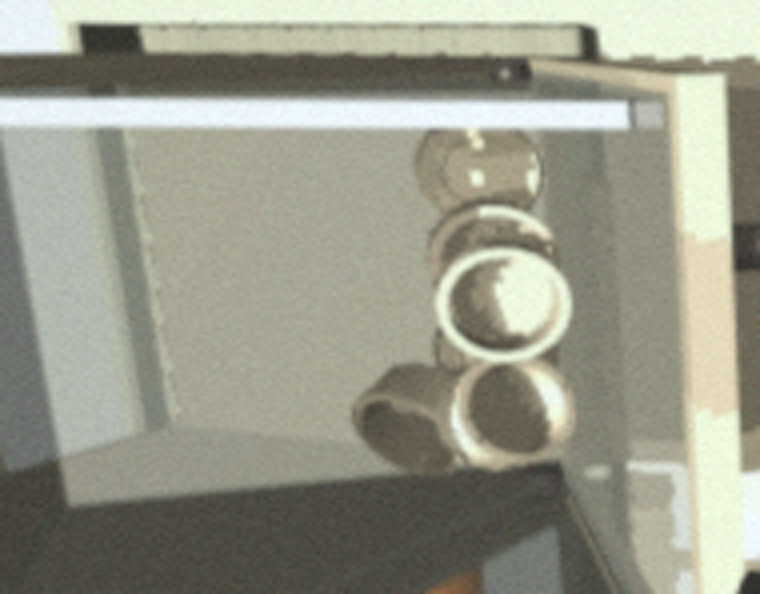

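Six caps are visible at (480,170), (490,235), (505,300), a sliver at (450,350), (405,415) and (510,415). None are elsewhere. I go down onto the bar.

>>> servo_tool([
  [0.025,-0.002,-0.001,0,0,0],
  [0.025,-0.002,-0.002,0,0,0],
  [0.025,0,0,0,0,0],
  [0.02,0,0,0,0,0],
  [0.018,0,0,0,0,0],
])

```text
clock: 20.8
tool_pos: [0.55, -0.1234, 0.1363]
tcp_rot: [-0.54, 0.455, 0.378, 0.599]
ft_force: [-5.3, 1.9, 7.1]
finger_gap: 0.357
```

>>> servo_tool([
  [0,0,0,0,0,0],
  [0,0,0,0,0,0],
  [0,0,0,0,0,0],
  [0,0,0,0,0,0],
], fingers=1)

```text
clock: 21.2
tool_pos: [0.553, -0.1234, 0.139]
tcp_rot: [-0.542, 0.452, 0.376, 0.6]
ft_force: [10.7, -4.3, -5.5]
finger_gap: 0.112
```

Run:
```python
from geo import *
p,r,o=cur();show(o);q=o["joint_pos"];g=p+r.apply([.003,0,0]);print("grasp pt",g)
H=np.array([.699,-.1405,.028])
d=g-H;rad=np.hypot(d@xb,d[2]);a0=np.arctan2(-(d@xb),d[2]);print("rad",rad,"ang",a0-np.arctan2(.041,.175))
yy=d@yb
aend=np.arctan2(.041,.175)
N=20;wps=[];qq=q
for k in range(1,N+1):
    a=a0+(aend-a0)*k/N; rd=rad+(.1797-rad)*k/N
    gp=H+xb*(-rd*np.sin(a))+yb*yy+np.array([0,0,rd*np.cos(a)])
    rr=down(D(172.2))*R.from_rotvec([0,0,-D(18*(1-k/N))])
    tp=gp-rr.apply([.003,0,0]);wps.append((tp,rr));qq,e=ik(tp,rr,qq)
    if e>1e-3:print("ERR",k,e)
print(qq);seq(p,r,wps,4,1)
```

```text
t 21.2 p [ 0.553  -0.1234  0.139 ] F [10.7 -4.3 -5.5] gap 0.112 q [0.098, 0.168, -0.392, 0.107, -0.705, -0.305]
grasp pt [ 0.55395692 -0.12355441  0.13615605]
rad 0.18169753782381337 ang 0.7030805780997025
[ 2.52888972e-02  5.16467063e-01  3.79101248e-01  3.29817593e-11
 -1.43343051e+00 -1.61424579e-01]
[[-0.0035, -0.0054, 0.0, 0.0, 0.2, 1.0], [-0.0035, -0.0054, 0.0, 0.0, 0.0, 0.9], [-0.0033, -0.0055, 0.0, 0.0, 0.0, 0.9], [-0.0032, -0.0056, 0.0, 0.0, 0.0, 0.9], [-0.0031, -0.0056, 0.0, 0.0, 0.0, 0.9]]
[[-0.003, -0.0056, 0.0, 0.0, 0.0, 0.9], [-0.0029, -0.0058, 0.0, 0.0, 0.0, 0.9], [-0.0027, -0.0057, 0.0, 0.0, 0.0, 0.9], [-0.0027, -0.0059, 0.0, 0.0, 0.0, 0.9], [-0.0025, -0.0058, 0.0, 0.0, 0.0, 0.9]]
[[-0.0024, -0.0059, 0.0001, 0.0, 0.0, 0.9], [-0.0024, -0.006, 0.0, 0.0, 0.0, 0.9], [-0.0021, -0.006, 0.0, 0.0, 0.0, 0.9], [-0.0021, -0.006, 0.0, 0.0, 0.0, 0.9], [-0.002, -0.0061, 0.0, 0.0, 0.0, 0.9]]
[[-0.0018, -0.0061, 0.0, 0.0, 0.0, 0.9], [-0.0017, -0.0062, 0.0, 0.0, 0.0, 0.9], [-0.0016, -0.0061, 0.0, 0.0, 0.0, 0.9], [-0.0015, -0.0062, 0.0, 0.0, 0.0, 0.9], [-0.0014, -0.0062, 0.0, 0.0, 0.0, 0.9]]
max [3.5e-03 6.2e-03 1.0e-04 0.0e+00 2.0e-01 1.0e+00]
```

>>> servo_tool([
  [-0.0035,-0.0054,0,0,0,0.9],
  [-0.0035,-0.0054,0,0,0,0.9],
  [-0.0033,-0.0055,0,0,0,0.9],
  [-0.0032,-0.0056,0,0,0,0.9],
  [-0.0031,-0.0056,0,0,0,0.9],
])

```text
clock: 21.7
tool_pos: [0.5713, -0.126, 0.1599]
tcp_rot: [-0.521, 0.476, 0.402, 0.583]
ft_force: [1.7, -0.7, -5.0]
finger_gap: 0.107
```

>>> servo_tool([
  [-0.003,-0.0056,0,0,0,0.9],
  [-0.0029,-0.0057,0,0,0,0.9],
  [-0.0028,-0.0057,0,0,0,0.9],
  [-0.0027,-0.0058,0,0,0,0.9],
  [-0.0025,-0.0058,0,0,0,0.9],
])

```text
clock: 22.2
tool_pos: [0.5958, -0.1294, 0.1805]
tcp_rot: [-0.502, 0.496, 0.424, 0.567]
ft_force: [-5.6, 2.8, 4.4]
finger_gap: 0.114
```

```bash
cat > close.py <<'E'
from geo import *
p,r,o=cur();show(o);q=o["joint_pos"];g=p+r.apply([.003,0,0])
H=np.array([.699,-.1405,.028]);d=g-H;rad=np.hypot(d@xb,d[2]);aend=np.arctan2(.041,.175);a0=np.arctan2(-(d@xb),d[2]);print("rad",rad,"ang",a0-aend,"y",d@yb)
b0=np.degrees(np.arccos(-r.as_matrix()[2,0]));print("tilt",b0)
import sys
N=int(sys.argv[1]);wps=[]
for k in range(1,N+1):
    a=a0+(aend-a0)*k/N; rd=rad+(.1797-rad)*k/N
    gp=H+xb*(-rd*np.sin(a))+yb*(d@yb)+np.array([0,0,rd*np.cos(a)])
    rr=down(D(172.2))*R.from_rotvec([0,0,-D(b0*(1-k/N))])
    wps.append((gp-rr.apply([.003,0,0]),rr))
seq(p,r,wps,4,1)
E
python3 close.py 10
```

```text
t 22.2 p [ 0.5958 -0.1294  0.1805] F [-5.6  2.8  4.4] gap 0.114 q [0.057, 0.308, -0.027, 0.028, -1.089, -0.205]
rad 0.18175889524262223 ang 0.37472036269556497 y -0.0029773405629524015
tilt 8.536298321813545
[[-0.0027, -0.0063, 0.0, -0.1, 0.2, 0.9], [-0.0026, -0.0063, 0.0, 0.0, 0.0, 0.8], [-0.0024, -0.0064, 0.0, 0.0, 0.0, 0.9], [-0.0022, -0.0065, 0.0, 0.0, 0.0, 0.8], [-0.0021, -0.0065, 0.0, 0.0, 0.0, 0.9]]
[[-0.002, -0.0065, 0.0, 0.0, 0.0, 0.8], [-0.0018, -0.0066, 0.0, 0.0, 0.0, 0.9], [-0.0017, -0.0066, 0.0, 0.0, 0.0, 0.8], [-0.0015, -0.0066, 0.0, 0.0, 0.0, 0.9], [-0.0013, -0.0066, 0.0, 0.0, 0.0, 0.8]]
max [0.0027 0.0066 0.     0.1    0.2    0.9   ]
```

>>> servo_tool([
  [-0.0027,-0.0063,0,0,0,0.9],
  [-0.0026,-0.0063,0,0,0,0.8],
  [-0.0024,-0.0064,0,0,0,0.9],
  [-0.0022,-0.0065,0,0,0,0.8],
  [-0.0021,-0.0065,0,0,0,0.9],
])

```text
clock: 22.7
tool_pos: [0.6263, -0.1335, 0.1967]
tcp_rot: [-0.484, 0.514, 0.445, 0.551]
ft_force: [-2.7, 2.5, 3.6]
finger_gap: 0.112
```

>>> servo_tool([
  [-0.002,-0.0065,0,0,0,0.8],
  [-0.0018,-0.0066,0,0,0,0.9],
  [-0.0017,-0.0066,0,0,0,0.8],
  [-0.0015,-0.0066,0,0,0,0.9],
  [0,0,0,0,0,0],
])

```text
clock: 23.2
tool_pos: [0.6533, -0.1372, 0.2053]
tcp_rot: [-0.469, 0.528, 0.461, 0.538]
ft_force: [-0.5, 0.4, 3.3]
finger_gap: 0.109
```

```bash
python3 close.py 2
```

```text
t 23.2 p [ 0.6533 -0.1372  0.2053] F [-0.5  0.4  3.3] gap 0.109 q [0.026, 0.494, 0.341, -0.0, -1.399, -0.163]
rad 0.18015484264295556 ang 0.02641191030679685 y -0.002926681928431209
tilt 1.0508447561780643
[[-0.0003, -0.0024, 0.0, 0.0, 0.2, 0.5], [-0.0003, -0.0024, 0.0, 0.0, 0.0, 0.5]]
max [3.0e-04 2.4e-03 0.0e+00 0.0e+00 2.0e-01 5.0e-01]
```

>>> servo_tool([
  [-0.0003,-0.0025,0,0,0,0.5],
  [-0.0003,-0.0025,0,0,0,0.5],
  [0,0,0,0,0,0],
])

```text
clock: 23.5
tool_pos: [0.6564, -0.1376, 0.206]
tcp_rot: [-0.464, 0.533, 0.466, 0.533]
ft_force: [-6.6, 1.8, 5.0]
finger_gap: 0.112
```

>>> servo_tool([
  [0,0,0,0,0,0],
  [0,0,0,0,0,0],
  [0,0,0,0,0,0],
], fingers=0.65)

```text
clock: 23.8
tool_pos: [0.6581, -0.1375, 0.2056]
tcp_rot: [-0.465, 0.532, 0.465, 0.534]
ft_force: [-0.3, 1.3, 0.0]
finger_gap: 0.348
```

Run:
```python
from geo import *
from h import *
from station import snapshot
p,r,o=cur();show(o)
s=snapshot("wrist");cv2.imwrite("pics/w13.png",s["color"][:,:,::-1])
```

```text
t 23.8 p [ 0.6581 -0.1375  0.2056] F [-0.3  1.3  0. ] gap 0.348 q [0.024, 0.516, 0.378, -0.003, -1.431, -0.159]
```

View pics/w13.png

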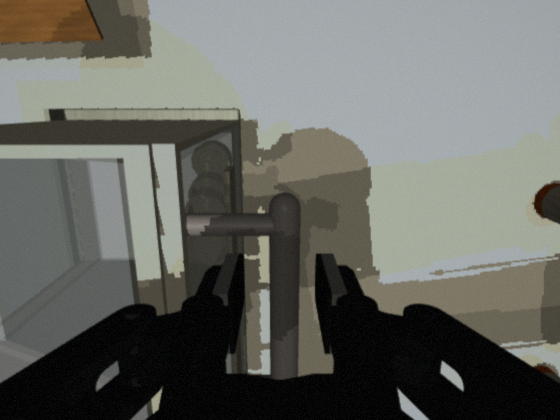

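The bin came to rest with a push-back of about 7 N. The bar at u≈285 is free between the fingers, so I lift straight off and back away.

>>> servo_tool([
  [-0.015,0,0,0,0,0],
  [-0.025,0,0,0,0,0],
  [-0.03,0,0,0,0,0],
  [-0.03,0,0,0,0,0],
  [-0.03,0.02,0,0,0,0],
])

```text
clock: 24.35
tool_pos: [0.6386, -0.135, 0.3352]
tcp_rot: [-0.464, 0.532, 0.466, 0.533]
ft_force: [0.6, 0.5, -1.2]
finger_gap: 0.35
```

>>> servo_tool([
  [0,0.04,0.02,0,0,0],
  [0,0.04,0.03,0,0,0],
  [0,0.04,0.03,0,0,0],
  [0,0.03,0.03,0,0,0],
  [0,0,0,0,0,0],
])

```text
clock: 24.85
tool_pos: [0.5017, -0.0031, 0.3377]
tcp_rot: [-0.466, 0.529, 0.466, 0.534]
ft_force: [-0.3, -0.3, 0.2]
finger_gap: 0.35
```

Run:
```python
from geo import *
from h import *
from station import snapshot
p,r,o=cur();show(o)
s=snapshot("side");cv2.imwrite("pics/s14f.png",s["color"][:,:,::-1]);crop(s,140,60,400,260,"pics/s14.png",3)
t=snapshot("top");cv2.imwrite("pics/t14f.png",t["color"][:,:,::-1]);crop(t,225,95,455,285,"pics/t14.png",3)
t0=dict(np.load("pics/top0.npz"));
W0,W1=cloud(t0),cloud(t)
for n,(u,v) in dict(bottle=(195,195),vialA=(257,251),vialB=(315,253),carton=(445,210),tray=(130,235)).items(): print(n,W0[v,u].round(3),W1[v,u].round(3))
```

```text
t 24.85 p [ 0.5017 -0.0031  0.3377] F [-0.3 -0.3  0.2] gap 0.35 q [0.305, 0.145, 0.181, -0.003, -1.602, -0.436]
bottle [0.591 0.309 0.134] [0.591 0.31  0.13 ]
vialA [0.417 0.104 0.074] [0.387 0.076 0.696]
vialB [ 0.415 -0.089  0.073] [ 0.416 -0.09   0.063]
carton [ 0.568 -0.517  0.1  ] [ 0.567 -0.514  0.11 ]
tray [ 0.465  0.552 -0.   ] [ 0.465  0.553 -0.002]
```

View pics/s14.png

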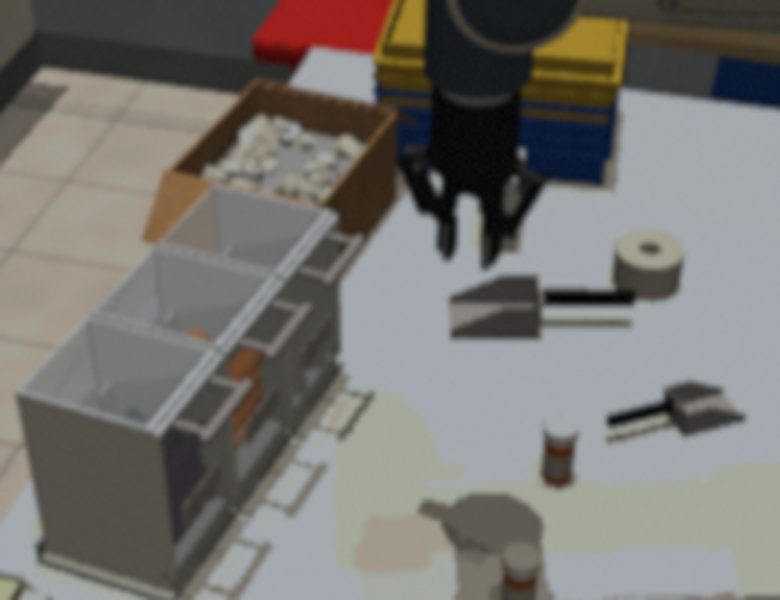

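View pics/t14.png

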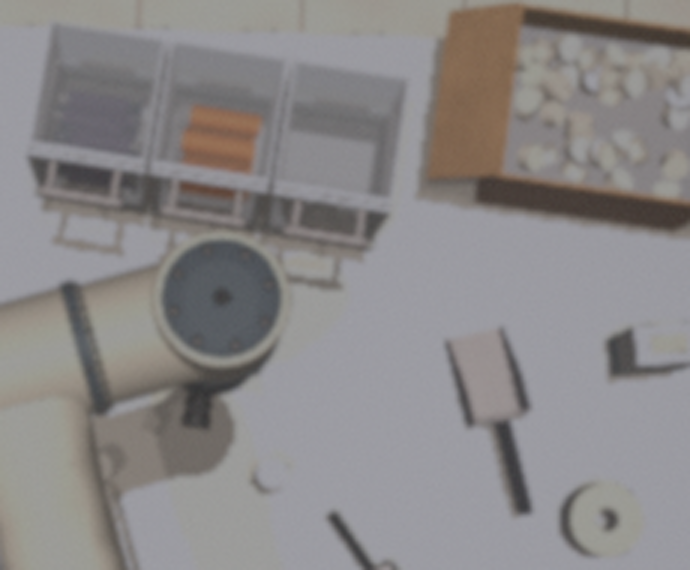

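View pics/t14f.png

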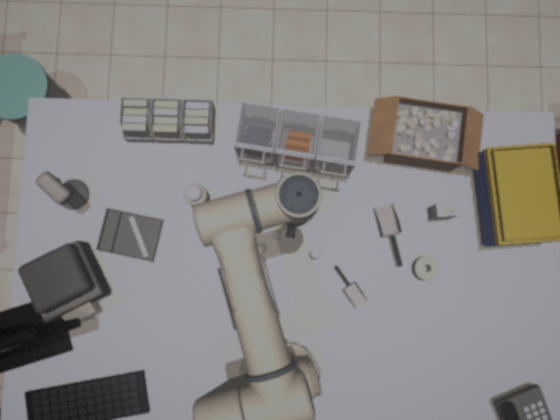

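Run:
```python
from geo import *
from h import *
from station import snapshot
s=snapshot("side");s0=dict(np.load("pics/side0.npz"))
a=s0["color"][125:160,230:262].mean(2).astype(np.float32);b=s["color"][120:165,225:267].mean(2).astype(np.float32)
m=cv2.matchTemplate(b,a,cv2.TM_CCOEFF_NORMED);print("side handle",m.max(),np.subtract(cv2.minMaxLoc(m)[3],(5,5)))
t=snapshot("top");t0=dict(np.load("pics/top0.npz"))
a=t0["color"][166:178,318:352].mean(2).astype(np.float32);b=t["color"][161:183,313:357].mean(2).astype(np.float32)
m=cv2.matchTemplate(b,a,cv2.TM_CCOEFF_NORMED);print("top handle",m.max(),np.subtract(cv2.minMaxLoc(m)[3],(5,5)))
W=cloud(t);h=W[238:263,388:402].reshape(-1,3);h=h[h[:,2]>.03];print("scoop handle z",h[:,2].min(),np.median(h[:,2]),h[:,2].max())
print("pan floor",[W[v,388].round(3).tolist() for v in (212,220,228)])
```

```text
side handle 0.9998463 [0 0]
top handle 0.8843897 [0 0]
scoop handle z 0.030779626718059783 0.0443340997105266 0.05590347634978965
pan floor [[0.569, -0.347, 0.009], [0.54, -0.347, 0.009], [0.512, -0.348, 0.006]]
```

The handle matches its starting (shut) image position to the pixel in both views, and the scoop is flat. Handing in.

```bash
python3 -c "
from station import bot
print(bot.sign_off())"
```

```text
the job is handed in; nothing more can be done
None
```

I pulled the right-hand, empty bin open to its stop and poured all six caps from the scoop into it. Then I laid the empty scoop back in its place and pushed the bin shut by its handle. I handed in at about 25 s of the 72 s allowed; no verdict is reported.

**What the last checks showed**
- **Caps:** six were visible in the bin before I shut it, one of them only as a sliver behind another. After the pour I saw none on the counter. With the bin shut, some caps still show behind its front, but I did not count them again.
- **Bin:** the handle is at its starting, shut position to the pixel in both fixed views. The top view's match score was only 0.88; the side view's was 0.9998. Both neighbour bins look shut.
- **Scoop:** it lies flat, empty and released, with its handle top at about 42–46 mm, the height it started at.
- **Bystanders:** the stock bottle, vial_b, carton and counting tray are where they started, by depth reading. The arm hid vial_a from the top view, but it stands upright in the side view. The label roll was checked only by eye.

**What went off plan:** during the first pull the wrist came close to a joint limit and lagged, with sideways forces up to about 33 N. I finished the pull with the tool tilted less.

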